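Clean, close and pin a clamshell jig, and hold it pressed shut

TASK

With the scraper block, not with the fingers, wipe the three loose metal chips off the open jig's lower face so that they drop onto the desk, and set the scraper back down on the desk. Then swing the jig's lid shut and push the locating pin from its stand through the lid's hole into the lower half until its collar sits on the lid. Finish with the pin still gripped and pressed down with at least 5 N, so that the halves stay pressed shut while I take a closed-height reading; do not let go, and do not shove the v-block, the gauge block or the loupe about.

Things in the scene. Friction and masses are not known exactly. Their poses are not given: they have to be found in the camera images.
- jig: Aluminium clamshell jig, fixed; lower half a block 100 (x) x 110 (y) x 36 mm high. Origin: centre of the underside, z up. Flat mating face 36 mm above the desk. The lid is hinged along the +x edge (axis parallel to y). At the -x side a tab 40 mm wide (y), 36 mm high, reaches to x = -86 mm and holds the upright pin hole. Both y sides are open: chips can be wiped off along y either way.
- jig_hole (a point): Centre of the lower half's pin hole at the mating face: jig (-68, 0, 36) mm. Hole 13 mm in diameter, right through, 2 mm chamfer. With the lid shut the lid's own 13 mm hole stands right above it and the lid's upper face is 50 mm above the desk.
- jig_hinge (a point): Middle of the hinge axis: jig (52, 0, 36) mm.
- lid (a joint): Lid angle, rad: 0 = shut on the mating face, pi/2 = upright; starts at 1.75 to 2.0, leaning back; limit 2.1. A plate 14 mm thick, 110 mm wide up to 102 mm from the hinge axis, then a 40 mm wide tab up to 138 mm. Stiff hinge: it stays where it is left and takes 3 to 6 N to swing. 0.35 kg.
- pin: Steel locating pin, 88 mm long, 80 g. Origin: centre of its lower tip; z along it, up. From the tip: shank 10 mm in diameter, 44 mm long (first 6 mm tapered); collar 26 mm in diameter, 4 mm thick; round dark grip 20 mm in diameter, 40 mm tall. It starts upright, hanging by its collar in the stand, grip from 54 to 94 mm above the desk.
- pin_collar (a point): Centre of the underside of the pin's collar, 44 mm above the tip; pushed home it lies 50 mm above the desk, over the jig's hole.
- pin_stand: Grey plastic block 60 x 60 x 50 mm fixed to the desk, with an upright 13.5 mm hole through its middle for the pin. Origin: centre of the underside.
- scraper: Loose scraper block, grey plastic with a dark rubber lip below, standing on the desk. 20 mm thick (its x), 72 mm long (its y), 48 mm high; the lip is the lowest 12 mm and is 12 mm thick. Origin: centre of the underside of the lip; z up. 90 g. Grasp across the thickness, 20 to 45 mm above the underside.
- chip_0: One of three curled metal chips lying on the mating face of the open jig, about 20 mm across and 8 mm high, 10 g. Origin: centre of its underside.
- chip_1: One of three curled metal chips lying on the mating face of the open jig, about 20 mm across and 8 mm high, 10 g. Origin: centre of its underside.
- chip_2: One of three curled metal chips lying on the mating face of the open jig, about 20 mm across and 8 mm high, 10 g. Origin: centre of its underside.
- v_block: Steel V-block 45 x 40 x 32 mm, a bystander. Origin: centre of the underside.
- gauge_block: Steel gauge block 35 x 18 x 9 mm lying flat, a bystander. Origin: centre of the underside.
- loupe: Black eyepiece loupe, 39 mm in diameter, 38 mm high, a bystander. Origin: centre of the underside.
Things that resemble listed ones, but are neither listed nor needed, are in the scene too. Of the things that look like the jig, the larger one is meant.

How it is judged:
On the way, in this order (a step that is already met when the one before it is completed fails the run):
1. all three chips are off the jig, the scraper still in the air (height (world z) of each of chip_0, chip_1, chip_2 below 0.025 m and height (world z) of scraper above 0.03 m), for 0.2 s.
2. the lid is shut, the scraper back on the desk (value of joint lid below 0.03 rad and height (world z) of each of chip_0, chip_1, chip_2 below 0.025 m and height (world z) of scraper below 0.03 m), for 0.2 s.
3. the pin is home, collar on the lid (value of joint lid below 0.03 rad and horizontal distance between pin_collar and jig_hole below 0.004 m and z of pin_collar in the frame of jig between 0.047 and 0.0525 m and angle between the z axis of pin and the z axis of jig, either way round below 0.08 rad), for 0.2 s.
At the end, for the whole second after the job is handed in: Lid shut (under 0.03 rad), the pin upright in the hole within 4 mm with its collar on the lid (within 2.5 mm), the fingers still on the pin and the pin pressing on the jig with more than 5 N; the three chips down off the jig (below 25 mm), the scraper at rest on the desk, untouched (all of step 3 and height (world z) of each of chip_0, chip_1, chip_2 below 0.025 m and contact force between the fingers and pin above 2 N and contact force between pin and jig above 5 N and height (world z) of scraper below 0.03 m and linear speed of scraper below 0.02 m/s and contact force between the fingers and scraper below 0.1 N); the arm keeps its last pose, push and grip.
It fails at once if a chip is touched with the fingers (contact force between the fingers and chip_0 above 0.5 N or contact force between the fingers and chip_1 above 0.5 N or contact force between the fingers and chip_2 above 0.5 N).
It fails at once if a bystander (v-block, gauge block, loupe) is shoved more than 3 cm (distance of any of v_block, gauge_block, loupe from where it was at the start of the episode above 0.03 m).
It also fails if it takes over 72 s, if anything falls off the work surface, if the arm or the gripper's body presses on something with over 40 N, if the wrist force passes 120 N, or if a joint passes its speed limit or range.

ROBOT

A 6-joint arm with a two-finger parallel gripper is mounted at the origin on a cart in front of the work surface, level with it; the furniture and walls round the work are solid. World frame = base frame: x ahead of the robot, y to its left, z up, the work surface at z = 0. Lengths are in m, angles in rad, forces in N, time in s.
With the tool pointing down it reaches from about 0.35 to 0.775 m from the base axis. Payload 7.3 kg.
Tool frame: the origin (TCP) lies at the very end of the fingers, on their centre line; the grasp point (between the pads) lies 19 mm behind it (arm.tcp_to_grasp is the distance from the TCP to the grasp point, in m); z points along the fingers, y is the line along which they close (so a half turn about z gives the same grasp; the last joint's range is limited). The gripper opens to 92 mm and grips with 3 to 60 N. Pads are 19 mm wide; open, the fingers measure 130 mm over their backs; the gripper's body (75 mm by 190 mm) begins 47 mm behind the grasp point.
Start: joints at [-1.302, 0.342, 1.524, -0, 1.275, -0.146], TCP at [0.212, -0.48, 0.197] pointing down, gripper open.
Joint ranges: [-2.53, 2.53], [-0.77, 2.02], [0.04, 2.7], [-1, 4.14], [0.28, 2.66], [-3.11, 3.11]. Speed limits (rad/s): [2.57, 2.57, 3.14, 3.14, 3.14, 3.14].

INTERFACE

Orientations are given as a unit quaternion [x, y, z, w].
In Python, from bench import readout, vision, arm gives the robot as it stands.
- The arm moves only by the shell command python3 -m inch 'ROWS' [OPENING] [FORCE]. ROWS is JSON, a list of rows, each an object of numbers: "tx", "ty", "tz": the shift along the tool's x, y, z in mm; "ax", "ay", "az": the turn, a rotation vector about the tool's x, y, z in rad. A call has 1 to 12 rows; each row is the pose to reach, as a shift and turn from the pose commanded when the call began, along the tool's axes at that moment; what a row does not reach only later rows make up. A row lasts 1/12 s, in which the tool goes at most 41.7 mm and 7.16 degrees, less where a joint would pass 70% of its speed; a pose out of reach is approached as far as the arm can. A call with a gripper value outside its range is refused whole. OPENING is the opening, from 0 (shut) to 1 (fully open), set as the call begins (- or left out, the last holds). The fingers move at their own pace and stop on an object; FORCE is the grip in N (left out, the last holds). Time passes only in rows, so rows that repeat a pose let the fingers close. It gives the time, the measured TCP pose, the force, the opening and the grip force at its end, in the units of the state.
- readout.state(): the state, without advancing time (a new reading comes with each control period).
- vision.snapshot(name): name is "scene" or "top" or "wrist"; returns a dict with "pixels" (384x512x3 uint8, red, green, blue), "z_map" (384x512 float32, m along the optical axis (not along the pixel's ray), 0 where there is no reading), "fx", "fy", "cx", "cy" (pixels), "k1" (the pictures are not rectified: a ray, as slopes to the right and down, at radius r is drawn at 1 + k1 r^2 times it, then the intrinsics apply), "R" (3x3) and "t" (3): a world point X has camera coordinates R X + t. Camera axes: x right, y down, z forward; pixel columns grow to the right and rows downward; lengths in m; the calibration is good to about 2 mm. A picture is of the moment at which its call begins.
- arm.hand_in(): hands the job in; it is judged then, once.
Trained networks look in the newest picture that a camera, given by its name, has taken for a name from the list of things; names that differ only in an ending like _2 or _b are one class to them, and where a whole thing is asked for, a point or a joint stands for the part that bears it (a point fixed in the world has none). Each returns a list of dicts, best first, with "conf" (0 to 1); they miss things now and then, are a little off and sometimes report something else, mostly with a low value. They report only what shows in the picture. A call takes as long as a camera call. They do not tell look-alikes from the thing itself.
- vision.spot_in(camera, name): "pixel" ([row, column] in pixels, amid what is visible of it).
- vision.pinpoint(camera, name): "pixel" ([row, column] in pixels: a listed point, or the origin of a listed thing).
The state is a dict: "time_s": time; "joint_pos": joint angles; "dq": joint speeds; "joint_efforts": joint torques, N m; "tool_pos": TCP position; "orientation": TCP orientation; "wrist_force": force on the tool from outside, world axes, zero at the start; "wrist_torque": the same for the moment, N m; "opening": opening from 0.0 (shut) to 1.0 (fully open); "gripper_force": force on a finger pad.
Only numpy, scipy, OpenCV 4.12 (cv2) and the standard library are available. Lean on these libraries where they do the work, as an engineer would, in place of code of your own. Each camera call takes 0.05 s, during which the arm holds its last target. There are 200 camera calls.

## Working session

There is one attempt and no reset: what is moved stays moved. The work goes in short steps, Python scripts to look and compute and a shell command to move; the robot and the scene stay as the last step left them, time stands still between calls to the robot, and variables do not carry over. Pictures are saved under pics/ and viewed, at most 10 in all, crops included, and the job is handed in when it is done.

```bash
mkdir -p pics; ls; cat > h.py <<'E'
import numpy as np, cv2
from bench import readout, vision, arm
from scipy.spatial.transform import Rotation as Ro
def snap(n):
    return vision.snapshot(n)
def ray(s,px):
    r,c=px; d=np.array([(c-s['cx'])/s['fx'],(r-s['cy'])/s['fy']]); u=d.copy()
    for _ in range(20): u=d/(1+s['k1']*(u@u))
    R=np.array(s['R']);t=np.array(s['t'])
    return -R.T@t, R.T@np.array([u[0],u[1],1.])
def at_z(s,px,z):
    o,d=ray(s,px); return o+d*(z-o[2])/d[2]
def by_depth(s,px):
    r,c=int(round(px[0])),int(round(px[1])); z=s['z_map'][max(r-1,0):r+2,max(c-1,0):c+2]; z=z[z>0]
    o,d=ray(s,px); return o+d*(np.median(z) if z.size else np.nan)
def proj(s,X):
    R=np.array(s['R']);t=np.array(s['t']);c=R@np.array(X)+t;u=c[:2]/c[2];u=u*(1+s['k1']*(u@u))
    return [u[1]*s['fy']+s['cy'],u[0]*s['fx']+s['cx']]
def cloud(s):
    h,w=s['z_map'].shape; v,u=np.mgrid[:h,:w]; d=np.stack([(u-s['cx'])/s['fx'],(v-s['cy'])/s['fy']],-1);q=d.copy()
    for _ in range(20): q=d/(1+s['k1']*(q**2).sum(-1,keepdims=True))
    z=s['z_map']; C=np.concatenate([q*z[...,None],z[...,None]],-1)
    P=(C-np.array(s['t']))@np.array(s['R']); P[z<=0]=np.nan; return P
def save(s,n,box=None,k=1):
    im=s['pixels'][...,::-1]
    if box: a,b,c,d=box; im=im[a:b,c:d]
    cv2.imwrite('pics/'+n,cv2.resize(im,None,fx=k,fy=k,interpolation=cv2.INTER_CUBIC))
def tool():
    s=readout.state(); return np.array(s['tool_pos']),Ro.from_quat(s['orientation'])
def to(p,yaw_y=None):
    """tool-axis shift (mm) to world point"""
    t,R=tool(); print('shift mm',np.round(R.inv().apply(np.array(p)-t)*1000,1))
E
python3 - <<'E'
from h import *
np.set_printoptions(precision=3,suppress=True)
st=readout.state();print(st['tool_pos'],Ro.from_quat(st['orientation']).as_matrix())
for c in ['scene','top']:
    s=snap(c);save(s,c+'0.png',k=1.5)
    print(c,-np.array(s['R']).T@s['t'])
    for n in ['jig','pin','pin_stand','scraper','chip_0','v_block','gauge_block','loupe']:
        for d in vision.spot_in(c,n)[:4]: print(n,np.round(d['pixel']),round(d['conf'],2),by_depth(s,d['pixel']))
    for n in ['jig_hole','jig_hinge','jig','pin_collar','scraper']:
        for d in vision.pinpoint(c,n)[:3]: print(' pp',n,np.round(d['pixel'],1),round(d['conf'],2),by_depth(s,d['pixel']))
E
```

```text
pics
[ 0.211 -0.48   0.196] [[ 0.915  0.403 -0.   ]
 [ 0.403 -0.915  0.001]
 [ 0.    -0.002 -1.   ]]
scene [ 0.054 -1.072  0.702]
jig [166. 192.] 0.97 [0.506 0.159 0.036]
jig [148. 208.] 0.68 [0.601 0.259 0.037]
pin [250. 270.] 0.75 [ 0.481 -0.358  0.084]
pin_stand [271. 264.] 0.56 [ 0.46  -0.377  0.05 ]
pin_stand [167. 194.] 0.2 [0.508 0.149 0.038]
scraper [201. 281.] 0.21 [ 0.652 -0.118  0.029]
v_block [200. 282.] 0.74 [ 0.655 -0.116  0.031]
gauge_block [199. 281.] 0.27 [ 0.654 -0.113  0.032]
loupe [298. 294.] 0.77 [ 0.485 -0.456  0.031]
 pp jig_hole [185.4 203.2] 0.96 [0.493 0.037 0.036]
 pp jig_hole [153.  204.7] 0.74 [0.555 0.175 0.063]
 pp jig_hinge [164.9 192.9] 0.85 [0.511 0.164 0.037]
 pp jig_hinge [143.8 200. ] 0.55 [0.544 0.183 0.092]
 pp jig [182.9 197.9] 0.97 [0.485 0.059 0.035]
 pp jig [153.3 200. ] 0.76 [0.54  0.177 0.064]
 pp pin_collar [258.1 267. ] 0.79 [ 0.476 -0.357  0.064]
 pp scraper [232.9 222.2] 0.54 [ 0.465 -0.151  0.002]
top [ 0.392 -0.082  1.267]
jig [190. 134.] 0.69 [0.598 0.291 0.034]
jig [219. 178.] 0.67 [0.504 0.151 0.036]
pin [221. 343.] 0.45 [ 0.482 -0.354  0.095]
pin_stand [227. 336.] 0.54 [ 0.467 -0.342  0.05 ]
scraper [229. 273.] 0.68 [ 0.465 -0.147  0.047]
scraper [226. 336.] 0.19 [ 0.469 -0.343  0.052]
v_block [171. 258.] 0.55 [ 0.653 -0.106  0.025]
gauge_block [168. 301.] 0.53 [ 0.663 -0.247  0.009]
 pp jig_hole [219.3 214.9] 0.91 [0.5   0.034 0.037]
 pp jig_hole [192.1 145.6] 0.58 [0.592 0.256 0.031]
 pp jig_hinge [191.8 124.9] 0.83 [0.594 0.322 0.034]
 pp jig_hinge [220.3 173.5] 0.72 [0.5   0.165 0.035]
 pp jig [217.9 191.4] 0.77 [0.506 0.108 0.036]
 pp jig [192.2 137.9] 0.61 [0.592 0.281 0.033]
 pp pin_collar [221.5 338.9] 0.64 [ 0.48  -0.341  0.094]
 pp scraper [225.2 271.1] 0.48 [ 0.48  -0.144  0.   ]
```

View pics/scene0.png

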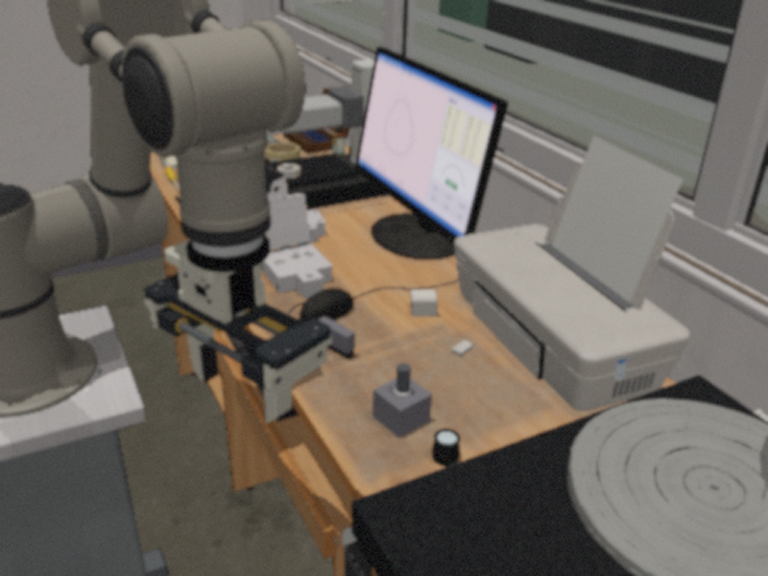

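View pics/top0.png

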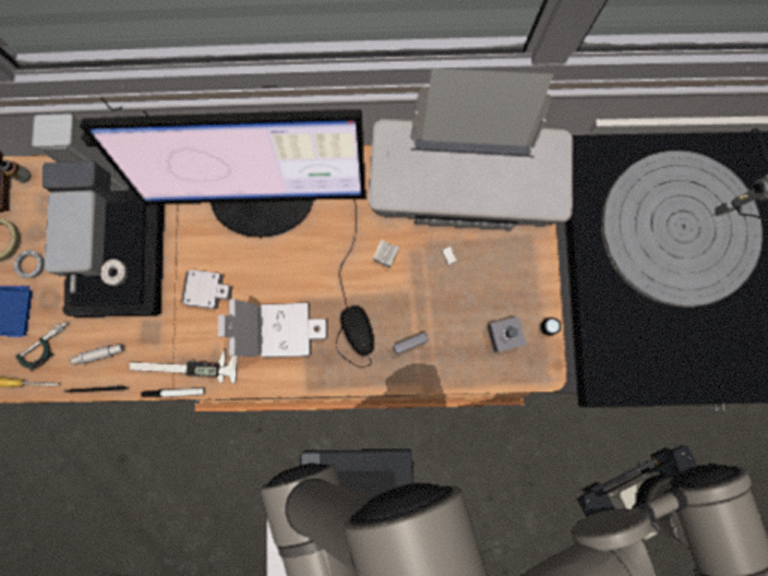

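The large jig sits at top (219,190), with its tab and hole at (219,215) and lid at (219,160). The small look-alike is at (192,137). The scraper is at (229,273), with the black mouse next to it at (220,238), and the pin in its stand is at (222,341). By the description I choose the larger jig, and I'll measure it and check a close crop.

```bash
python3 - <<'E'
from h import *
np.set_printoptions(precision=4,suppress=True)
s=snap('top');save(s,'crop.png',(160,260,130,370),3)
P=cloud(s)
def rect(name,x0,x1,y0,y1,z0,z1):
    m=(P[...,0]>x0)&(P[...,0]<x1)&(P[...,1]>y0)&(P[...,1]<y1)&(P[...,2]>z0)&(P[...,2]<z1)
    Q=P[m]; r=cv2.minAreaRect((Q[:,:2]*1000).astype(np.float32)); print(name,len(Q),r,np.median(Q[:,2]),Q[:,:2].mean(0))
rect('face',.43,.58,.05,.15,.033,.040)
rect('tab',.43,.58,.0,.045,.030,.040)
rect('scr',.4,.54,-.22,-.08,.043,.054)
rect('stand',.4,.54,-.42,-.28,.045,.055)
rect('grip',.4,.54,-.42,-.28,.085,.1)
for n in ['chip_0']:
    for f in (vision.spot_in,vision.pinpoint):
        for d in f('top',n)[:8]: print(n,np.round(d['pixel'],1),round(d['conf'],2),at_z(s,d['pixel'],.038))
m=(P[...,0]>.42)&(P[...,0]<.6)&(P[...,1]>.05)&(P[...,1]<.149)&(P[...,2]>.041)&(P[...,2]<.06)
n,l,st,c=cv2.connectedComponentsWithStats(m.astype(np.uint8))
for i in range(1,n):
    if st[i,4]>3: print(st[i,4],P[l==i].mean(0))
L=P[(P[...,0]>.4)&(P[...,0]<.6)&(P[...,1]>.14)&(P[...,1]<.27)&(P[...,2]>.07)]
if len(L): print('lid',len(L),L.min(0),L.max(0),L[L[:,2].argmax()])
E
```

```text
face 803 ((501.6927490234375, 101.26268005371094), (97.38451385498047, 109.86743927001953), 89.99603271484375) 0.036292249546010576 [0.5011 0.1041]
tab 61 ((503.92144775390625, 35.72618865966797), (38.35414123535156, 15.678346633911133), 0.14708848297595978) 0.035826669222373535 [0.5033 0.0358]
scr 142 ((467.9275817871094, -149.13075256347656), (19.95042610168457, 71.07487487792969), 21.30018424987793) 0.04840556938459402 [ 0.4675 -0.1487]
stand 311 ((481.7683410644531, -351.1522216796875), (59.68338394165039, 62.332183837890625), 12.587635040283203) 0.05036333046104049 [ 0.4814 -0.3498]
grip 38 ((481.6494445800781, -350.0209045410156), (18.571136474609375, 17.525131225585938), 43.00185012817383) 0.09442147745055528 [ 0.4814 -0.3504]
chip_0 [218.2 170.9] 0.53 [0.5062 0.1726 0.038 ]
chip_0 [223.6 342.6] 0.52 [ 0.4773 -0.3649  0.038 ]
5 [0.5287 0.1298 0.0429]
10 [0.5107 0.1272 0.0433]
7 [0.4632 0.1155 0.043 ]
lid 637 [0.4466 0.1767 0.0703] [0.5564 0.2176 0.1706] [0.4817 0.2097 0.1706]
```

View pics/crop.png

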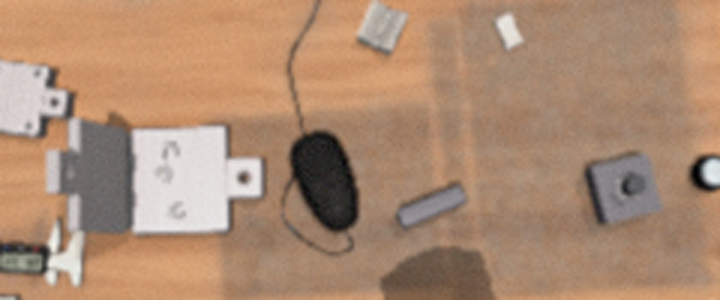

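In the crop (scale 3, offset 160/130) the chips are at crop pixels (148,172), (174,162) and (210,177) on the large jig. The lid leans back to the left. The scraper spans roughly (220,400) to (190,465), with its thickness axis at about 22°. Next I'll move above the scraper.

```bash
python3 -m inch '[{"tx":20,"ty":-11,"az":-0.12},{"tx":50,"ty":-27,"az":-0.24},{"tx":85,"ty":-46,"az":-0.36},{"tx":120,"ty":-65,"az":-0.48},{"tx":155,"ty":-84,"az":-0.6},{"tx":190,"ty":-103,"az":-0.72},{"tx":225,"ty":-122,"az":-0.84},{"tx":260,"ty":-141,"az":-0.96},{"tx":295,"ty":-160,"az":-1.08},{"tx":330,"ty":-179,"az":-1.2},{"tx":355,"ty":-192,"az":-1.32},{"tx":369,"ty":-199,"az":-1.44}]' 0.6 30
python3 -m inch '[{"tz":20,"az":-0.09},{"tz":20,"az":-0.09}]'
python3 - <<'E'
from h import *
np.set_printoptions(precision=4,suppress=True)
s=snap('wrist');save(s,'w1.png',k=1.3)
t,R=tool();print(t,R.as_matrix(),readout.state()['joint_pos'])
P=cloud(s)
m=(P[...,2]>.044)&(P[...,2]<.054)&(abs(P[...,0]-.468)<.06)&(abs(P[...,1]+.149)<.06)
Q=P[m];r=cv2.minAreaRect((Q[:,:2]*1000).astype(np.float32));print(len(Q),r)
print('shift at this yaw',R.inv().apply(np.array([r[0][0]/1000,r[0][1]/1000,.020])-t)*1000, s['R'],s['t'])
for d in vision.spot_in('wrist','scraper')[:2]: print(d, at_z(s,d['pixel'],.048))
E
```

```text
[ 0.2116 -0.4805  0.197 ] [[ 0.9152  0.403   0.    ]
 [ 0.403  -0.9152 -0.0001]
 [-0.      0.0001 -1.    ]] [-1.302   0.342   1.5241  0.      1.2754 -0.146 ]
0 ((0.0, 0.0), (0.0, 0.0), 0.0)
shift at this yaw [  -0.0224 -525.0176  177.0039] [[ 0.4038 -0.9149 -0.0002]
 [-0.8716 -0.3848  0.3037]
 [-0.2779 -0.1225 -0.9528]] [-0.5236 -0.039   0.3907]invalid input
invalid input
```

View pics/w1.png

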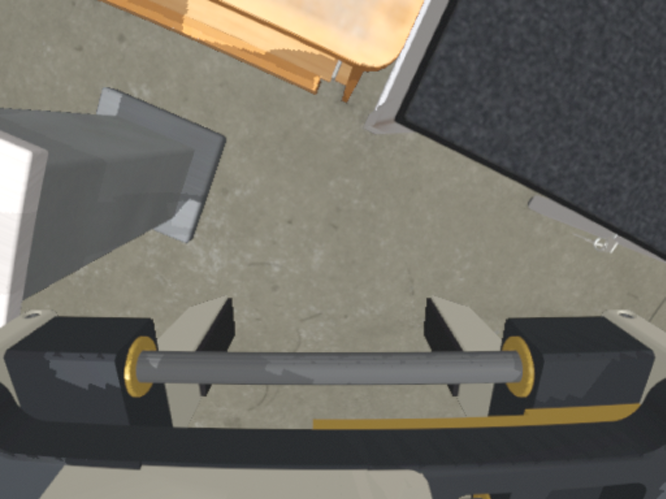

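The arm never moved, because the command was refused; the picture shows only the floor and the open fingers. Rows probably need all six keys, so I'll try one.

```bash
python3 -m inch '[{"tx":20,"ty":-11,"tz":0,"ax":0,"ay":0,"az":-0.12},{"tx":50,"ty":-27,"tz":0,"ax":0,"ay":0,"az":-0.24},{"tx":85,"ty":-46,"tz":0,"ax":0,"ay":0,"az":-0.36},{"tx":120,"ty":-65,"tz":0,"ax":0,"ay":0,"az":-0.48},{"tx":155,"ty":-84,"tz":0,"ax":0,"ay":0,"az":-0.6},{"tx":190,"ty":-103,"tz":0,"ax":0,"ay":0,"az":-0.72},{"tx":225,"ty":-122,"tz":0,"ax":0,"ay":0,"az":-0.84},{"tx":260,"ty":-141,"tz":0,"ax":0,"ay":0,"az":-0.96},{"tx":295,"ty":-160,"tz":0,"ax":0,"ay":0,"az":-1.08},{"tx":330,"ty":-179,"tz":0,"ax":0,"ay":0,"az":-1.2},{"tx":355,"ty":-192,"tz":0,"ax":0,"ay":0,"az":-1.32},{"tx":369,"ty":-199,"tz":0,"ax":0,"ay":0,"az":-1.44}]' 0.6 30
```

```text
time_s: 2.65
tool_pos: [0.4707, -0.1468, 0.1971]
orientation: [0.596, 0.803, 0.0, 0.0]
wrist_force: [0.8, -0.2, 1.1]
opening: 0.598
gripper_force: 0.0
```

```bash
cat >> h.py <<'E'
def look(name,c,x,y,z0,z1,r=.06):
    s=snap(c); P=cloud(s); m=(P[...,2]>z0)&(P[...,2]<z1)&(abs(P[...,0]-x)<r)&(abs(P[...,1]-y)<r)
    Q=P[m]; q=cv2.minAreaRect((Q[:,:2]*1000).astype(np.float32)); print(name,len(Q),np.round(q[0],1),np.round(q[1],1),round(q[2],1),'z',np.median(Q[:,2])); return s,P,Q,q
E
python3 - <<'E'
from h import *
np.set_printoptions(precision=4,suppress=True)
s,P,Q,r=look('scr','wrist',.468,-.149,.044,.054)
save(s,'w2.png')
t,R=tool();print(t,R.as_matrix())
to([r[0][0]/1000,r[0][1]/1000,.020])
s,P,Q,r=look('scr','top',.468,-.149,.044,.054)
E
```

```text
scr 906 [ 465.5 -145.7] [19.9 71.4] 21.4 z 0.046913346899512806
[ 0.4716 -0.1459  0.1971] [[-0.2962  0.9551  0.0014]
 [ 0.9551  0.2962  0.0011]
 [ 0.0007  0.0017 -1.    ]]
shift mm [  1.9  -6.  177. ]
scr 32 [ 457.6 -123.4] [19.7 15.8] 16.4 z 0.04824129203244587
```

```bash
python3 -m inch '[{"tx":1,"ty":-3,"tz":20,"ax":0,"ay":0,"az":-0.04},{"tx":2,"ty":-6,"tz":50,"ax":0,"ay":0,"az":-0.075},{"tx":2,"ty":-6,"tz":80,"ax":0,"ay":0,"az":-0.075},{"tx":2,"ty":-6,"tz":110,"ax":0,"ay":0,"az":-0.075},{"tx":2,"ty":-6,"tz":140,"ax":0,"ay":0,"az":-0.075},{"tx":2,"ty":-6,"tz":160,"ax":0,"ay":0,"az":-0.075},{"tx":2,"ty":-6,"tz":172,"ax":0,"ay":0,"az":-0.075},{"tx":2,"ty":-6,"tz":177,"ax":0,"ay":0,"az":-0.075},{"tx":2,"ty":-6,"tz":177,"ax":0,"ay":0,"az":-0.075}]'
python3 -m inch '[{"tx":0,"ty":0,"tz":0,"ax":0,"ay":0,"az":0},{"tx":0,"ty":0,"tz":0,"ax":0,"ay":0,"az":0},{"tx":0,"ty":0,"tz":0,"ax":0,"ay":0,"az":0},{"tx":0,"ty":0,"tz":0,"ax":0,"ay":0,"az":0},{"tx":0,"ty":0,"tz":0,"ax":0,"ay":0,"az":0},{"tx":0,"ty":0,"tz":0,"ax":0,"ay":0,"az":0}]' 0 35
```

```text
time_s: 3.5
tool_pos: [0.4618, -0.1499, 0.0192]
orientation: [0.571, 0.821, -0.0, -0.001]
wrist_force: [0.6, 1.4, 0.3]
opening: 0.597
gripper_force: 0.0
time_s: 4.0
tool_pos: [0.463, -0.1495, 0.0204]
orientation: [0.569, 0.822, 0.0, 0.0]
wrist_force: [0.6, -0.3, 1.0]
opening: 0.214
gripper_force: 0.0
```

```bash
python3 -m inch '[{"tx":0,"ty":0,"tz":0,"ax":0,"ay":0,"az":0},{"tx":0,"ty":0,"tz":0,"ax":0,"ay":0,"az":0},{"tx":0,"ty":0,"tz":-10,"ax":0,"ay":0,"az":0},{"tx":0,"ty":0,"tz":-35,"ax":0,"ay":0,"az":0},{"tx":0,"ty":0,"tz":-65,"ax":0,"ay":0,"az":0},{"tx":0,"ty":0,"tz":-95,"ax":0,"ay":0,"az":0},{"tx":10,"ty":2,"tz":-120,"ax":0,"ay":0,"az":0},{"tx":30,"ty":7,"tz":-140,"ax":0,"ay":0,"az":0.05}]'
python3 -m inch '[{"tx":30,"ty":7,"tz":0,"ax":0,"ay":0,"az":0.05},{"tx":60,"ty":15,"tz":0,"ax":0,"ay":0,"az":0.1},{"tx":90,"ty":22,"tz":0,"ax":0,"ay":0,"az":0.15},{"tx":120,"ty":29,"tz":0,"ax":0,"ay":0,"az":0.2},{"tx":150,"ty":36,"tz":0,"ax":0,"ay":0,"az":0.25},{"tx":180,"ty":43,"tz":0,"ax":0,"ay":0,"az":0.3},{"tx":210,"ty":50,"tz":0,"ax":0,"ay":0,"az":0.31},{"tx":225,"ty":54,"tz":0,"ax":0,"ay":0,"az":0.31},{"tx":229,"ty":55,"tz":0,"ax":0,"ay":0,"az":0.31},{"tx":229,"ty":55,"tz":0,"ax":0,"ay":0,"az":0.31}]'
python3 - <<'E'
from h import *
np.set_printoptions(precision=4,suppress=True)
s,P,Q,r=look('face','wrist',.5,.102,.030,.040,.09)
save(s,'w3.png',k=1.4)
t,R=tool();print(t,R.as_matrix())
for n in ['jig_hole','jig_hinge','jig']:
    for d in vision.pinpoint('wrist',n)[:2]: print(n,np.round(d['pixel'],1),round(d['conf'],2),at_z(s,d['pixel'],0 if n=='jig' else .036))
for d in vision.spot_in('wrist','chip_0')[:5]: print('chip',np.round(d['pixel'],1),round(d['conf'],2),at_z(s,d['pixel'],.04))
E
```

```text
time_s: 4.67
tool_pos: [0.4596, -0.1202, 0.163]
orientation: [0.591, 0.807, 0.0, 0.002]
wrist_force: [1.0, -0.2, 0.4]
opening: 0.004
gripper_force: 0.0
time_s: 5.5
tool_pos: [0.4414, 0.1168, 0.1605]
orientation: [0.707, 0.708, 0.0, 0.0]
wrist_force: [0.1, 0.1, 1.5]
opening: 0.008
gripper_force: 0.0
face 8657 [501.  108.7] [110.5 147.6] 1.2 z 0.035202226325437756
[0.4415 0.1159 0.1604] [[-0.0003  1.      0.0004]
 [ 1.      0.0003 -0.0004]
 [-0.0004  0.0004 -1.    ]]
jig_hole [ 59.4 388.1] 0.77 [0.5801 0.2476 0.036 ]
jig_hole [235.9 304.3] 0.61 [0.5032 0.0474 0.036 ]
jig_hinge [134.2 306.8] 0.69 [0.499  0.1696 0.036 ]
jig [ 18.9 387.9] 0.92 [0.5914 0.2961 0.    ]
jig [172.2 301.3] 0.81 [0.5015 0.1185 0.    ]
chip [169.7 312.6] 0.56 [0.507  0.1309 0.04  ]
chip [177.  277.3] 0.55 [0.4677 0.1223 0.04  ]
chip [173.5 335.8] 0.54 [0.5335 0.1266 0.04  ]
```

View pics/w3.png

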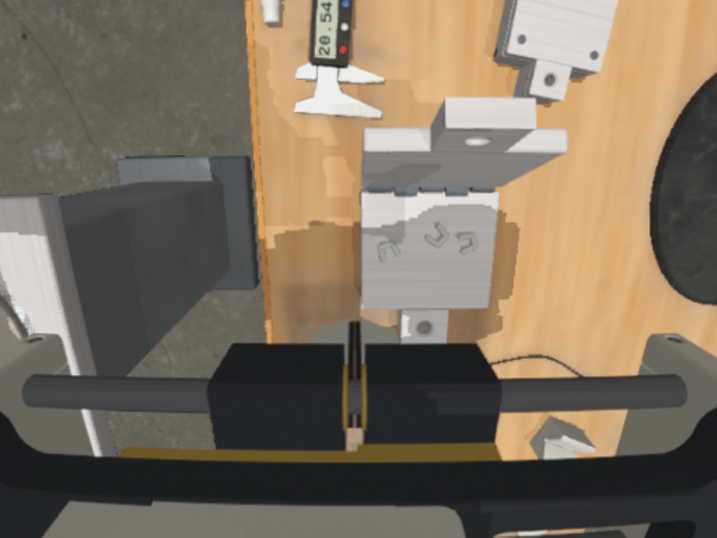

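The gripper is empty (fingers shut at (425–440,353)). The chips are at (169,312), (177,277) and (173,336) on the jig face, with the hole at (234,304). Next I'll find the scraper again.

```bash
python3 - <<'E'
from h import *
np.set_printoptions(precision=4,suppress=True)
for z in [(.005,.03),(.03,.043),(.043,.055)]:
    try: s,P,Q,r=look('scr%s'%(z,),'top',.468,-.149,*z,.07)
    except Exception as e: print(e)
save(s,'t2.png',(180,260,210,370),4.5)
for d in vision.spot_in('top','scraper')[:3]: print(np.round(d['pixel'],1),d['conf'],by_depth(s,d['pixel']))
for d in vision.pinpoint('top','jig_hole')[:3]: print(np.round(d['pixel'],1),d['conf'],at_z(s,d['pixel'],.036))
print(at_z(s,[219,211],.036))
E
```

```text
scr(0.005, 0.03) 54 [ 467.3 -149.2] [138.9 133.5] 1.4 z 0.0059207497727361965
scr(0.03, 0.043) 9 [ 464.6 -144. ] [18.1 60.3] 19.7 z 0.03703242738810798
scr(0.043, 0.055) 143 [ 468.1 -149.1] [19.8 70.7] 21.6 z 0.04824769483137834
[170.1 303. ] 0.74 [ 0.658  -0.2533  0.0026]
[225.1 273.3] 0.48 [ 0.477  -0.1482  0.0448]
[193.2 147.3] 0.96 [0.5879 0.2493 0.036 ]
[220.8 213.7] 0.95 [0.4952 0.0379 0.036 ]
[173.  257.9] 0.18 [ 0.6449 -0.1047  0.036 ]
[0.5011 0.0464 0.036 ]
```

View pics/t2.png

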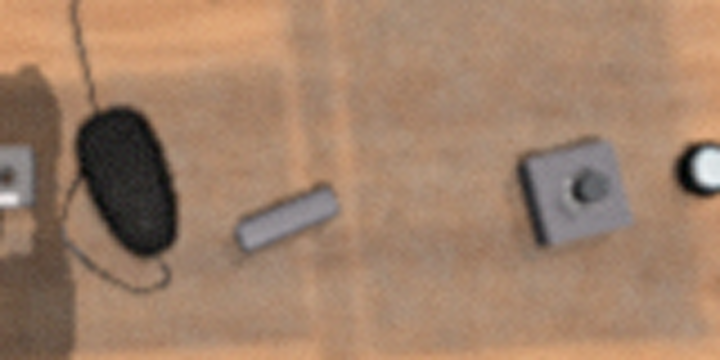

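The scraper hasn't moved: it's still at (468,-149) mm, yaw 21.5°. I'll go back, grip lower, and check the force before lifting.

```bash
python3 -m inch '[{"tx":-15,"ty":1,"tz":0,"ax":0,"ay":0,"az":-0.03},{"tx":-40,"ty":4,"tz":0,"ax":0,"ay":0,"az":-0.08},{"tx":-70,"ty":7,"tz":0,"ax":0,"ay":0,"az":-0.13},{"tx":-100,"ty":10,"tz":0,"ax":0,"ay":0,"az":-0.18},{"tx":-130,"ty":13,"tz":0,"ax":0,"ay":0,"az":-0.23},{"tx":-160,"ty":16,"tz":0,"ax":0,"ay":0,"az":-0.28},{"tx":-190,"ty":19,"tz":0,"ax":0,"ay":0,"az":-0.33},{"tx":-220,"ty":22,"tz":0,"ax":0,"ay":0,"az":-0.375},{"tx":-245,"ty":24,"tz":10,"ax":0,"ay":0,"az":-0.375},{"tx":-258,"ty":25,"tz":30,"ax":0,"ay":0,"az":-0.375},{"tx":-263,"ty":26,"tz":50,"ax":0,"ay":0,"az":-0.375},{"tx":-263,"ty":26,"tz":70,"ax":0,"ay":0,"az":-0.375}]' 0.55 40
python3 -m inch '[{"tx":0,"ty":0,"tz":20,"ax":0,"ay":0,"az":0},{"tx":0,"ty":0,"tz":45,"ax":0,"ay":0,"az":0},{"tx":0,"ty":0,"tz":65,"ax":0,"ay":0,"az":0},{"tx":0,"ty":0,"tz":75,"ax":0,"ay":0,"az":0},{"tx":0,"ty":0,"tz":75,"ax":0,"ay":0,"az":0},{"tx":0,"ty":0,"tz":75,"ax":0,"ay":0,"az":0}]'
python3 -m inch '[{"tx":0,"ty":0,"tz":0,"ax":0,"ay":0,"az":0},{"tx":0,"ty":0,"tz":0,"ax":0,"ay":0,"az":0},{"tx":0,"ty":0,"tz":0,"ax":0,"ay":0,"az":0},{"tx":0,"ty":0,"tz":0,"ax":0,"ay":0,"az":0},{"tx":0,"ty":0,"tz":0,"ax":0,"ay":0,"az":0},{"tx":0,"ty":0,"tz":0,"ax":0,"ay":0,"az":0},{"tx":0,"ty":0,"tz":0,"ax":0,"ay":0,"az":0},{"tx":0,"ty":0,"tz":0,"ax":0,"ay":0,"az":0}]' 0 40
```

```text
time_s: 7.0
tool_pos: [0.4675, -0.1489, 0.0893]
orientation: [0.564, 0.826, -0.0, 0.001]
wrist_force: [-0.1, 0.4, 0.2]
opening: 0.551
gripper_force: 0.0
time_s: 7.5
tool_pos: [0.4674, -0.1472, 0.0152]
orientation: [0.563, 0.826, -0.0, -0.0]
wrist_force: [-0.4, -0.4, 0.9]
opening: 0.551
gripper_force: 0.0
time_s: 8.17
tool_pos: [0.4676, -0.1471, 0.0154]
orientation: [0.563, 0.826, 0.0, 0.0]
wrist_force: [-0.4, 0.8, 4.8]
opening: 0.201
gripper_force: 40.0
```

```bash
python3 -m inch '[{"tx":0,"ty":0,"tz":-8,"ax":0,"ay":0,"az":0},{"tx":0,"ty":0,"tz":-25,"ax":0,"ay":0,"az":0},{"tx":0,"ty":0,"tz":-50,"ax":0,"ay":0,"az":0},{"tx":0,"ty":0,"tz":-80,"ax":0,"ay":0,"az":0},{"tx":3,"ty":1,"tz":-105,"ax":0,"ay":0,"az":0},{"tx":15,"ty":4,"tz":-115,"ax":0,"ay":0,"az":0.03}]'
python3 -m inch '[{"tx":25,"ty":6,"tz":0,"ax":0,"ay":0,"az":0.05},{"tx":55,"ty":14,"tz":0,"ax":0,"ay":0,"az":0.1},{"tx":85,"ty":21,"tz":0,"ax":0,"ay":0,"az":0.15},{"tx":115,"ty":29,"tz":0,"ax":0,"ay":0,"az":0.2},{"tx":145,"ty":36,"tz":0,"ax":0,"ay":0,"az":0.25},{"tx":175,"ty":43,"tz":0,"ax":0,"ay":0,"az":0.3},{"tx":205,"ty":50,"tz":0,"ax":0,"ay":0,"az":0.345},{"tx":230,"ty":57,"tz":0,"ax":0,"ay":0,"az":0.345},{"tx":244,"ty":60,"tz":0,"ax":0,"ay":0,"az":0.345},{"tx":249,"ty":61,"tz":0,"ax":0,"ay":0,"az":0.345},{"tx":249,"ty":61,"tz":0,"ax":0,"ay":0,"az":0.345}]'
python3 - <<'E'
from h import *
np.set_printoptions(precision=4,suppress=True)
s=snap('top');P=cloud(s)
Q=P[(P[...,1]>-.05)&(P[...,1]<.22)&(P[...,2]>.09)&(P[...,0]>.6)]
print('monitor min x',np.nanpercentile(Q[:,0],[0,1,5]) if len(Q) else None, 'z at', Q[Q[:,0].argmin()])
s=snap('wrist');save(s,'w4.png',k=1.4)
for d in vision.spot_in('wrist','chip_0')[:5]: print('chip',np.round(d['pixel'],1),round(d['conf'],2),at_z(s,d['pixel'],.04))
for d in vision.spot_in('wrist','scraper')[:2]: print('scr',np.round(d['pixel'],1),round(d['conf'],2))
E
```

```text
time_s: 8.67
tool_pos: [0.4673, -0.1333, 0.1337]
orientation: [0.576, 0.817, 0.0, 0.003]
wrist_force: [0.2, -1.4, -1.1]
opening: 0.206
gripper_force: 40.0
time_s: 9.58
tool_pos: [0.4386, 0.1242, 0.1301]
orientation: [0.707, 0.708, -0.0, -0.0]
wrist_force: [0.3, -0.3, -0.9]
opening: 0.203
gripper_force: 40.0
monitor min x [0.7673 0.7712 0.7784] z at [0.7673 0.0418 0.0904]
chip [179.6 319.3] 0.74 [0.5052 0.1339 0.04  ]
chip [188.3 281.2] 0.66 [0.4666 0.1246 0.04  ]
chip [185.5 346.2] 0.64 [0.5335 0.1277 0.04  ]
chip [143.5 330. ] 0.21 [0.5133 0.1705 0.04  ]
scr [220.6 252.6] 0.74
```

View pics/w4.png

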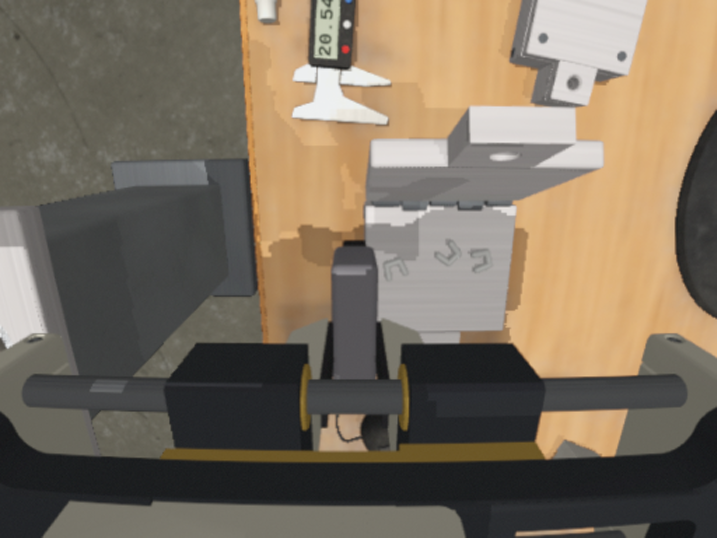

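The scraper is held upright at (300,355) in the view, left of the chips, and the path is clear. Lowering, then wiping toward +x.

```bash
python3 -m inch '[{"tx":0,"ty":-9,"tz":10,"ax":0,"ay":0,"az":0},{"tx":0,"ty":-9,"tz":35,"ax":0,"ay":0,"az":0},{"tx":0,"ty":-9,"tz":60,"ax":0,"ay":0,"az":0},{"tx":0,"ty":-9,"tz":74,"ax":0,"ay":0,"az":0},{"tx":0,"ty":-9,"tz":77,"ax":0,"ay":0,"az":0},{"tx":0,"ty":-9,"tz":77,"ax":0,"ay":0,"az":0}]'
python3 -m inch '[{"tx":0,"ty":6,"tz":0,"ax":0,"ay":0,"az":0},{"tx":0,"ty":16,"tz":0,"ax":0,"ay":0,"az":0},{"tx":0,"ty":28,"tz":0,"ax":0,"ay":0,"az":0},{"tx":0,"ty":40,"tz":0,"ax":0,"ay":0,"az":0},{"tx":0,"ty":52,"tz":0,"ax":0,"ay":0,"az":0},{"tx":0,"ty":64,"tz":0,"ax":0,"ay":0,"az":0},{"tx":0,"ty":76,"tz":0,"ax":0,"ay":0,"az":0},{"tx":0,"ty":88,"tz":0,"ax":0,"ay":0,"az":0},{"tx":0,"ty":100,"tz":0,"ax":0,"ay":0,"az":0},{"tx":0,"ty":111,"tz":0,"ax":0,"ay":0,"az":0},{"tx":0,"ty":122,"tz":0,"ax":0,"ay":0,"az":0},{"tx":0,"ty":131,"tz":0,"ax":0,"ay":0,"az":0}]'
python3 -m inch '[{"tx":0,"ty":8,"tz":0,"ax":0,"ay":0,"az":0},{"tx":0,"ty":16,"tz":0,"ax":0,"ay":0,"az":0},{"tx":0,"ty":24,"tz":0,"ax":0,"ay":0,"az":0},{"tx":0,"ty":30,"tz":0,"ax":0,"ay":0,"az":0},{"tx":0,"ty":33,"tz":-4,"ax":0,"ay":0,"az":0},{"tx":0,"ty":33,"tz":-20,"ax":0,"ay":0,"az":0},{"tx":0,"ty":33,"tz":-50,"ax":0,"ay":0,"az":0},{"tx":0,"ty":33,"tz":-78,"ax":0,"ay":0,"az":0},{"tx":0,"ty":33,"tz":-80,"ax":0,"ay":0,"az":0}]'
python3 - <<'E'
from h import *
np.set_printoptions(precision=4,suppress=True)
s=snap('wrist');save(s,'w5.png',k=1.4);P=cloud(s)
for d in vision.spot_in('wrist','chip_0')[:5]: print('chip',np.round(d['pixel'],1),round(d['conf'],2),by_depth(s,d['pixel']))
for n in ['jig_hole','jig_hinge']:
    for d in vision.pinpoint('wrist',n)[:2]: print(n,np.round(d['pixel'],1),round(d['conf'],2),at_z(s,d['pixel'],.036))
E
```

```text
time_s: 10.28
tool_pos: [0.4296, 0.1225, 0.0524]
orientation: [0.708, 0.706, -0.001, -0.001]
wrist_force: [-0.1, 0.0, -1.7]
opening: 0.202
gripper_force: 40.0
time_s: 11.28
tool_pos: [0.5633, 0.123, 0.0546]
orientation: [0.708, 0.707, 0.001, 0.001]
wrist_force: [0.1, -0.7, -1.0]
opening: 0.201
gripper_force: 40.0
time_s: 12.03
tool_pos: [0.597, 0.1236, 0.139]
orientation: [0.707, 0.707, 0.004, 0.003]
wrist_force: [0.6, -0.0, -0.4]
opening: 0.205
gripper_force: 40.0
chip [176.  233.5] 0.39 [ 0.5741  0.1257 -0.0002]
jig_hole [247.5 170.9] 0.98 [0.5021 0.0502 0.036 ]
jig_hole [ 59.9 241.9] 0.9 [0.5863 0.2484 0.036 ]
jig_hinge [142.6 158.4] 0.78 [0.4998 0.1703 0.036 ]
jig_hinge [246.2 171.1] 0.26 [0.5025 0.0519 0.036 ]
```

View pics/w5.png

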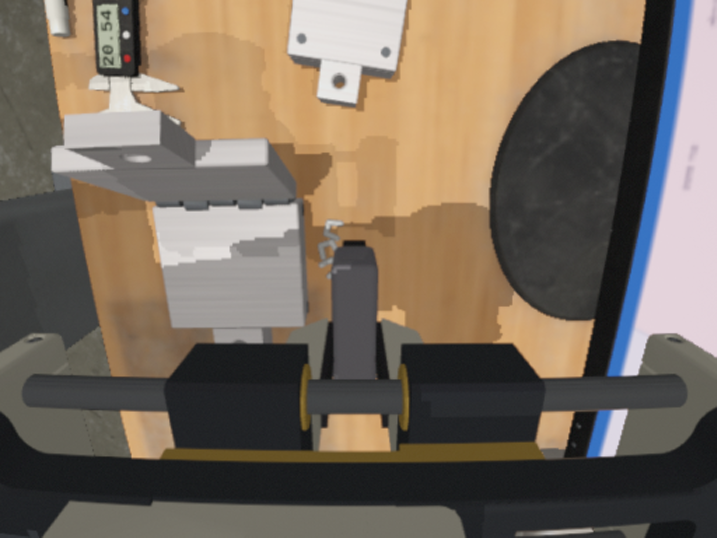

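All three chips lie on the desk beside the jig at about (247,330), z≈0, and the face is clear. Returning the scraper to the desk.

```bash
python3 -m inch '[{"tx":-12,"ty":-5,"tz":0,"ax":0,"ay":0,"az":0},{"tx":-36,"ty":-16,"tz":0,"ax":0,"ay":0,"az":0},{"tx":-66,"ty":-30,"tz":0,"ax":0,"ay":0,"az":0},{"tx":-98,"ty":-45,"tz":0,"ax":0,"ay":0,"az":0},{"tx":-130,"ty":-60,"tz":0,"ax":0,"ay":0,"az":0},{"tx":-162,"ty":-75,"tz":0,"ax":0,"ay":0,"az":0},{"tx":-194,"ty":-90,"tz":0,"ax":0,"ay":0,"az":0},{"tx":-226,"ty":-105,"tz":0,"ax":0,"ay":0,"az":0},{"tx":-255,"ty":-118,"tz":0,"ax":0,"ay":0,"az":0},{"tx":-275,"ty":-126,"tz":10,"ax":0,"ay":0,"az":0},{"tx":-284,"ty":-130,"tz":30,"ax":0,"ay":0,"az":0},{"tx":-284,"ty":-130,"tz":55,"ax":0,"ay":0,"az":0}]'
python3 -m inch '[{"tx":0,"ty":0,"tz":20,"ax":0,"ay":0,"az":0},{"tx":0,"ty":0,"tz":40,"ax":0,"ay":0,"az":0},{"tx":0,"ty":0,"tz":55,"ax":0,"ay":0,"az":0},{"tx":0,"ty":0,"tz":60,"ax":0,"ay":0,"az":0},{"tx":0,"ty":0,"tz":60,"ax":0,"ay":0,"az":0},{"tx":0,"ty":0,"tz":60,"ax":0,"ay":0,"az":0}]'
```

```text
time_s: 13.23
tool_pos: [0.4625, -0.1635, 0.0778]
orientation: [0.709, 0.706, -0.0, 0.001]
wrist_force: [0.9, 0.3, -0.6]
opening: 0.199
gripper_force: 40.0
time_s: 13.73
tool_pos: [0.463, -0.1607, 0.0177]
orientation: [0.708, 0.707, -0.0, -0.001]
wrist_force: [-0.2, -0.4, -0.0]
opening: 0.201
gripper_force: 40.0
```

```bash
python3 -m inch '[{"tx":0,"ty":0,"tz":1.5,"ax":0,"ay":0,"az":0},{"tx":0,"ty":0,"tz":1.5,"ax":0,"ay":0,"az":0},{"tx":0,"ty":0,"tz":1.5,"ax":0,"ay":0,"az":0}]'
python3 -m inch '[{"tx":0,"ty":0,"tz":0,"ax":0,"ay":0,"az":0},{"tx":0,"ty":0,"tz":0,"ax":0,"ay":0,"az":0},{"tx":0,"ty":0,"tz":0,"ax":0,"ay":0,"az":0},{"tx":0,"ty":0,"tz":0,"ax":0,"ay":0,"az":0},{"tx":0,"ty":0,"tz":-10,"ax":0,"ay":0,"az":0},{"tx":0,"ty":0,"tz":-35,"ax":0,"ay":0,"az":0},{"tx":0,"ty":0,"tz":-70,"ax":0,"ay":0,"az":0},{"tx":0,"ty":0,"tz":-105,"ax":0,"ay":0,"az":0},{"tx":0,"ty":0,"tz":-140,"ax":0,"ay":0,"az":0},{"tx":10,"ty":0,"tz":-170,"ax":0,"ay":0,"az":0},{"tx":20,"ty":0,"tz":-195,"ax":0,"ay":0,"az":0},{"tx":30,"ty":0,"tz":-200,"ax":0,"ay":0,"az":0}]' 0.5
python3 - <<'E'
from h import *
np.set_printoptions(precision=4,suppress=True)
s=snap('top');P=cloud(s)
L=P[(P[...,0]>.42)&(P[...,0]<.58)&(P[...,1]>.15)&(P[...,1]<.25)&(P[...,2]>.09)]
print('lid',len(L),L.min(0),L.max(0))
i=L[:,2].argsort()[-5:];print(L[i])
O=P[(P[...,0]>.38)&(P[...,0]<.65)&(P[...,1]>.225)&(P[...,1]<.40)&(P[...,2]>.05)];print('obst',len(O),O.min(0) if len(O) else 0,O.max(0) if len(O) else 0)
look('scr','top',.465,-.16,.043,.055)
s=snap('wrist')
P=cloud(s)
for d in vision.spot_in('top','scraper')[:2]: print(d['pixel'])
E
```

```text
time_s: 13.98
tool_pos: [0.4638, -0.1608, 0.0168]
orientation: [0.707, 0.707, 0.0, 0.0]
wrist_force: [0.5, 0.3, -1.5]
opening: 0.204
gripper_force: 40.0
time_s: 14.98
tool_pos: [0.4656, -0.1311, 0.2219]
orientation: [0.708, 0.707, 0.002, 0.004]
wrist_force: [0.8, -0.6, 0.6]
opening: 0.503
gripper_force: 0.0
lid 521 [0.4469 0.1819 0.0901] [0.5555 0.2178 0.1718]
[[0.493  0.2074 0.1693]
 [0.5043 0.2075 0.1693]
 [0.5128 0.2077 0.1694]
 [0.4873 0.2071 0.1702]
 [0.5154 0.2071 0.1718]]
obst 124 [0.5413 0.386  0.0501] [0.6491 0.3998 0.0596]
scr 0 [0. 0.] [0. 0.] 0.0 z nan
  return _methods._mean(a, axis=axis, dtype=dtype,
  ret = ret.dtype.type(ret / rcount)
```

```bash
python3 -m inch '[{"tx":15,"ty":2,"tz":0,"ax":0,"ay":0,"az":0},{"tx":45,"ty":5,"tz":0,"ax":0,"ay":0,"az":0},{"tx":85,"ty":8,"tz":0,"ax":0,"ay":0,"az":0},{"tx":125,"ty":12,"tz":0,"ax":0,"ay":0,"az":0},{"tx":165,"ty":16,"tz":0,"ax":0,"ay":0,"az":0},{"tx":205,"ty":20,"tz":0,"ax":0,"ay":0,"az":0},{"tx":245,"ty":24,"tz":0,"ax":0,"ay":0,"az":0},{"tx":285,"ty":28,"tz":0,"ax":0,"ay":0,"az":0},{"tx":325,"ty":32,"tz":0,"ax":0,"ay":0,"az":0},{"tx":360,"ty":36,"tz":0,"ax":0,"ay":0,"az":0},{"tx":385,"ty":38,"tz":0,"ax":0,"ay":0,"az":0},{"tx":400,"ty":38,"tz":0,"ax":0,"ay":0,"az":0}]' 0
python3 -m inch '[{"tx":0,"ty":0,"tz":5,"ax":0,"ay":0,"az":0},{"tx":0,"ty":0,"tz":30,"ax":0,"ay":0,"az":0},{"tx":0,"ty":0,"tz":60,"ax":0,"ay":0,"az":0},{"tx":0,"ty":0,"tz":85,"ax":0,"ay":0,"az":0},{"tx":0,"ty":0,"tz":94,"ax":0,"ay":0,"az":0},{"tx":0,"ty":0,"tz":95,"ax":0,"ay":0,"az":0}]'
python3 - <<'E'
from h import *
s,P,Q,r=look('scr','top',.465,-.16,.043,.055)
E
```

```text
time_s: 16.18
tool_pos: [0.5015, 0.2715, 0.2139]
orientation: [0.707, 0.707, -0.002, -0.001]
wrist_force: [0.1, -0.2, -0.9]
opening: 0.005
gripper_force: 0.0
time_s: 16.68
tool_pos: [0.5004, 0.2675, 0.1181]
orientation: [0.708, 0.706, -0.003, -0.001]
wrist_force: [-0.6, 0.3, 0.3]
opening: 0.004
gripper_force: 0.0
scr 149 [ 464.5 -162.3] [68.3 19.1] 88.6 z 0.048079108563527484
```

Scraper stands fine on the desk. Pushing the lid from behind.

```bash
python3 -m inch '[{"tx":-10,"ty":1,"tz":-4,"ax":0,"ay":0,"az":0},{"tx":-25,"ty":1,"tz":-10,"ax":0,"ay":0,"az":0},{"tx":-38,"ty":1,"tz":-13,"ax":0,"ay":0,"az":0},{"tx":-48,"ty":1,"tz":-13,"ax":0,"ay":0,"az":0},{"tx":-58,"ty":1,"tz":-13,"ax":0,"ay":0,"az":0},{"tx":-68,"ty":1,"tz":-13,"ax":0,"ay":0,"az":0},{"tx":-78,"ty":1,"tz":-13,"ax":0,"ay":0,"az":0},{"tx":-88,"ty":1,"tz":-13,"ax":0,"ay":0,"az":0},{"tx":-99,"ty":1,"tz":-13,"ax":0,"ay":0,"az":0},{"tx":-107,"ty":1,"tz":-12,"ax":0,"ay":0,"az":0},{"tx":-115,"ty":1,"tz":-10,"ax":0,"ay":0,"az":0},{"tx":-123,"ty":1,"tz":-7,"ax":0,"ay":0,"az":0}]'
```

```text
time_s: 17.73
tool_pos: [0.5065, 0.1446, 0.1407]
orientation: [0.707, 0.707, 0.005, 0.006]
wrist_force: [-24.6, -13.9, 84.4]
opening: 0.003
gripper_force: 42.5
```

Wrist force is at 84 N, so I'm backing off upward before looking.

```bash
python3 -m inch '[{"tx":0,"ty":0,"tz":-12,"ax":0,"ay":0,"az":0},{"tx":0,"ty":0,"tz":-16,"ax":0,"ay":0,"az":0},{"tx":0,"ty":0,"tz":-16,"ax":0,"ay":0,"az":0}]'
python3 - <<'E'
from h import *
np.set_printoptions(precision=4,suppress=True)
s=snap('wrist');save(s,'w6.png',k=1.2)
s2=snap('scene');save(s2,'s6.png',(100,220,120,280),4)
a=cv2.imread('pics/w6.png');b=cv2.imread('pics/s6.png');b=cv2.resize(b,(480,360));a=cv2.resize(a,(480,360))
cv2.imwrite('pics/c6.png',cv2.hconcat([a[:, :400],b[:, :400]]))
E
```

```text
time_s: 17.98
tool_pos: [0.5041, 0.1457, 0.1468]
orientation: [0.708, 0.706, 0.002, 0.001]
wrist_force: [-0.5, 0.4, 0.2]
opening: 0.004
gripper_force: 0.0
```

View pics/c6.png

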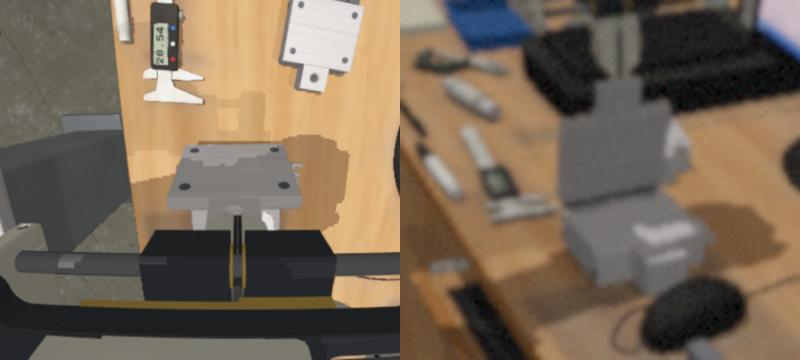

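The wrist view shows the lid partly closed (plate with four screws at (140–280,170–200)). The fingertips are right at the tab hole (233,210), so they had probably caught in it. I'll measure the lid angle.

```bash
python3 - <<'E'
from h import *
np.set_printoptions(precision=4,suppress=True)
s=snap('wrist');P=cloud(s)
Q=P[(P[...,0]>.45)&(P[...,0]<.555)&(P[...,1]>.08)&(P[...,1]<.25)&(P[...,2]>.055)&(P[...,2]<.2)]
Q=Q[np.isfinite(Q).all(1)]
h,e=np.histogram(Q[:,1],bins=np.arange(.08,.26,.01))
for i in range(len(h)):
    q=Q[(Q[:,1]>=e[i])&(Q[:,1]<e[i+1])]
    if len(q)>20: print(round(e[i],3),len(q),np.percentile(q[:,2],[5,50,95]), np.percentile(q[:,0],[2,98]))
print(tool()[0])
E
```

```text
0.14 1218 [0.1332 0.1356 0.1583] [0.4521 0.5523]
0.15 4145 [0.118  0.1351 0.1933] [0.453  0.5512]
0.16 2651 [0.0842 0.1005 0.1146] [0.4522 0.5521]
0.17 1587 [0.0567 0.0694 0.0813] [0.4523 0.5521]
[0.5026 0.1461 0.1439]
```

θ≈72°, and the fingertip sits in the tab's hole. I'll back out, shift sideways onto the plate, and push there at r≈80 mm.

```bash
python3 -m inch '[{"tx":12,"ty":0,"tz":-4,"ax":0,"ay":0,"az":0},{"tx":30,"ty":0,"tz":-8,"ax":0,"ay":0,"az":0},{"tx":45,"ty":5,"tz":-8,"ax":0,"ay":0,"az":0},{"tx":45,"ty":20,"tz":-4,"ax":0,"ay":0,"az":0},{"tx":45,"ty":30,"tz":10,"ax":0,"ay":0,"az":0},{"tx":45,"ty":30,"tz":22,"ax":0,"ay":0,"az":0},{"tx":45,"ty":30,"tz":27,"ax":0,"ay":0,"az":0},{"tx":45,"ty":30,"tz":27,"ax":0,"ay":0,"az":0}]'
```

```text
time_s: 18.8
tool_pos: [0.5317, 0.1918, 0.1155]
orientation: [0.707, 0.707, -0.002, -0.001]
wrist_force: [0.9, -0.4, -0.3]
opening: 0.005
gripper_force: 0.0
```

```bash
python3 -m inch '[{"tx":-12,"ty":0,"tz":0,"ax":0,"ay":0,"az":0},{"tx":-22,"ty":0,"tz":0,"ax":0,"ay":0,"az":0},{"tx":-28,"ty":0,"tz":0,"ax":0,"ay":0,"az":0},{"tx":-35,"ty":0,"tz":1,"ax":0,"ay":0,"az":0},{"tx":-41,"ty":0,"tz":3,"ax":0,"ay":0,"az":0}]'
```

```text
time_s: 19.22
tool_pos: [0.5335, 0.1496, 0.1154]
orientation: [0.708, 0.706, 0.001, 0.0]
wrist_force: [-0.1, 2.2, 2.7]
opening: 0.001
gripper_force: 1.4
```

Forces are small and the lid is swinging. Continuing along the arc.

```bash
python3 -m inch '[{"tx":-6,"ty":0,"tz":2,"ax":0,"ay":0,"az":0},{"tx":-12,"ty":0,"tz":5,"ax":0,"ay":0,"az":0},{"tx":-18,"ty":0,"tz":10,"ax":0,"ay":0,"az":0},{"tx":-23,"ty":0,"tz":14,"ax":0,"ay":0,"az":0},{"tx":-29,"ty":0,"tz":19,"ax":0,"ay":0,"az":0},{"tx":-34,"ty":0,"tz":24,"ax":0,"ay":0,"az":0}]'
python3 -m inch '[{"tx":-4,"ty":0,"tz":6,"ax":0,"ay":0,"az":0},{"tx":-8,"ty":0,"tz":12,"ax":0,"ay":0,"az":0},{"tx":-11,"ty":0,"tz":18,"ax":0,"ay":0,"az":0},{"tx":-13,"ty":0,"tz":24,"ax":0,"ay":0,"az":0},{"tx":-15,"ty":0,"tz":29,"ax":0,"ay":0,"az":0}]'
```

```text
time_s: 19.72
tool_pos: [0.5336, 0.1145, 0.0908]
orientation: [0.707, 0.707, -0.0, 0.001]
wrist_force: [-1.5, -7.6, 15.6]
opening: 0.005
gripper_force: 7.8
time_s: 20.13
tool_pos: [0.5325, 0.1005, 0.0607]
orientation: [0.708, 0.707, -0.001, -0.0]
wrist_force: [-0.4, -0.3, 2.5]
opening: 0.006
gripper_force: 1.1
```

```bash
python3 -m inch '[{"tx":-1,"ty":0,"tz":4,"ax":0,"ay":0,"az":0},{"tx":-1,"ty":0,"tz":8,"ax":0,"ay":0,"az":0},{"tx":-1,"ty":0,"tz":10.5,"ax":0,"ay":0,"az":0},{"tx":-1,"ty":0,"tz":11.5,"ax":0,"ay":0,"az":0},{"tx":-1,"ty":0,"tz":11.5,"ax":0,"ay":0,"az":0}]'
```

```text
time_s: 20.55
tool_pos: [0.5325, 0.1005, 0.0495]
orientation: [0.707, 0.707, -0.0, -0.0]
wrist_force: [-0.7, 0.1, 0.3]
opening: 0.005
gripper_force: 0.2
```

```bash
python3 -m inch '[{"tx":0,"ty":0,"tz":1,"ax":0,"ay":0,"az":0},{"tx":0,"ty":0,"tz":2,"ax":0,"ay":0,"az":0},{"tx":0,"ty":0,"tz":3,"ax":0,"ay":0,"az":0},{"tx":0,"ty":0,"tz":3,"ax":0,"ay":0,"az":0}]'
python3 -m inch '[{"tx":0,"ty":0,"tz":-10,"ax":0,"ay":0,"az":0},{"tx":0,"ty":-5,"tz":-40,"ax":0,"ay":0,"az":0},{"tx":0,"ty":-15,"tz":-75,"ax":0,"ay":0,"az":0},{"tx":-5,"ty":-25,"tz":-110,"ax":0,"ay":0,"az":0},{"tx":-10,"ty":-30,"tz":-140,"ax":0,"ay":0,"az":0},{"tx":-10,"ty":-30,"tz":-155,"ax":0,"ay":0,"az":0},{"tx":-10,"ty":-30,"tz":-155,"ax":0,"ay":0,"az":0},{"tx":-10,"ty":-30,"tz":-155,"ax":0,"ay":0,"az":0}]'
python3 - <<'E'
from h import *
np.set_printoptions(precision=4,suppress=True)
s=snap('wrist');P=cloud(s);save(s,'w7.png',k=1.4)
Q=P[(P[...,0]>.45)&(P[...,0]<.555)&(P[...,1]>.03)&(P[...,1]<.20)&(P[...,2]>.04)&(P[...,2]<.09)]
Q=Q[np.isfinite(Q).all(1)]
A=np.c_[Q[:,:2],np.ones(len(Q))];print('plane',np.linalg.lstsq(A,Q[:,2],rcond=None)[0],np.median(Q[:,2]),len(Q))
r=cv2.minAreaRect((Q[:,:2]*1000).astype(np.float32));print(r)
print(tool()[0])
for n in ['jig_hole','jig_hinge']:
    for d in vision.pinpoint('wrist',n)[:2]: print(n,np.round(d['pixel'],1),round(d['conf'],2),at_z(s,d['pixel'],.05))
E
```

```text
time_s: 20.88
tool_pos: [0.533, 0.1003, 0.0469]
orientation: [0.707, 0.707, 0.0, 0.0]
wrist_force: [-0.0, -0.6, 2.2]
opening: 0.007
gripper_force: 0.8
time_s: 21.55
tool_pos: [0.5032, 0.0904, 0.2031]
orientation: [0.707, 0.707, 0.001, 0.001]
wrist_force: [-0.7, -0.8, -1.0]
opening: 0.004
gripper_force: 0.0
plane [ 0.0048 -0.3458  0.1051] 0.06656338202139808 8675
((502.667236328125, 111.1942367553711), (104.8248062133789, 131.4134979248047), 0.17334428429603577)
[0.5026 0.0904 0.2018]
jig_hole [ 39.6 324. ] 0.97 [0.5808 0.244  0.05  ]
jig_hinge [105.7 249.7] 0.57 [0.4988 0.1727 0.05  ]
```

View pics/w7.png

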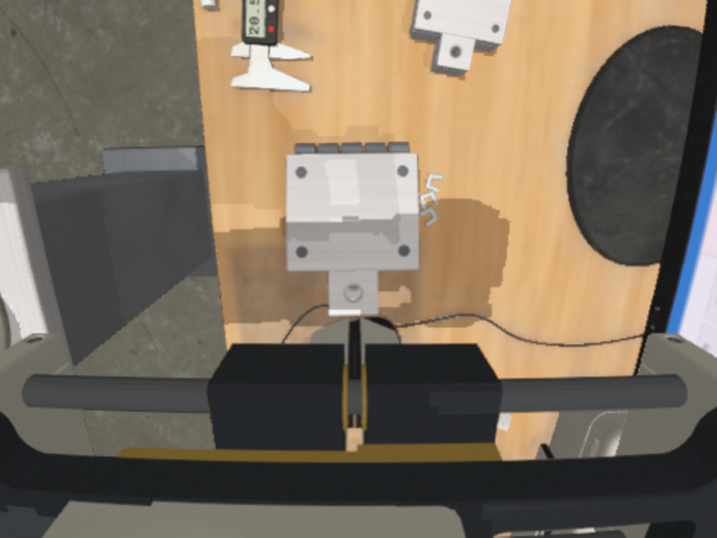

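The lid is still about 19° open, with its plate at px (290–418,150–270) and the tab hole at (293,353). I'll press down near the middle of the plate with the fingers half open and watch force and angle before lifting.

```bash
python3 -m inch '[{"tx":0,"ty":0,"tz":10,"ax":0,"ay":0,"az":0},{"tx":0,"ty":0,"tz":35,"ax":0,"ay":0,"az":0},{"tx":-3,"ty":0,"tz":65,"ax":0,"ay":0,"az":0},{"tx":-5,"ty":0,"tz":90,"ax":0,"ay":0,"az":0},{"tx":-5,"ty":0,"tz":105,"ax":0,"ay":0,"az":0},{"tx":-5,"ty":0,"tz":115,"ax":0,"ay":0,"az":0},{"tx":-5,"ty":0,"tz":122,"ax":0,"ay":0,"az":0},{"tx":-5,"ty":0,"tz":128,"ax":0,"ay":0,"az":0},{"tx":-5,"ty":0,"tz":134,"ax":0,"ay":0,"az":0}]' 0.5
python3 -m inch '[{"tx":0,"ty":0,"tz":5,"ax":0,"ay":0,"az":0},{"tx":0,"ty":0,"tz":10,"ax":0,"ay":0,"az":0},{"tx":0,"ty":0,"tz":14,"ax":0,"ay":0,"az":0},{"tx":0,"ty":0,"tz":17,"ax":0,"ay":0,"az":0},{"tx":0,"ty":0,"tz":19,"ax":0,"ay":0,"az":0},{"tx":0,"ty":0,"tz":19,"ax":0,"ay":0,"az":0}]'
cat > lid.py <<'E'
from h import *
s=snap('wrist');P=cloud(s)
Q=P[(P[...,0]>.46)&(P[...,0]<.545)&(P[...,1]>.11)&(P[...,1]<.165)&(P[...,2]>.03)&(P[...,2]<.10)]
A=np.c_[Q[:,:2],np.ones(len(Q))];print('plane',np.linalg.lstsq(A,Q[:,2],rcond=None)[0],np.median(Q[:,2]),len(Q))
E
python3 lid.py
```

```text
time_s: 22.45
tool_pos: [0.5034, 0.0854, 0.0679]
orientation: [0.707, 0.707, 0.0, 0.0]
wrist_force: [-0.4, 0.2, 0.1]
opening: 0.501
gripper_force: 0.0
time_s: 22.95
tool_pos: [0.5031, 0.0852, 0.049]
orientation: [0.707, 0.707, 0.0, 0.0]
wrist_force: [-0.4, -0.0, 1.6]
opening: 0.501
gripper_force: 0.3
plane [ 0.00316282 -0.29960944  0.09899894] 0.059324918136654074 12177
```

```bash
python3 - <<'E'
from h import *
np.set_printoptions(precision=4,suppress=True)
s=snap('wrist');P=cloud(s);save(s,'w8.png',k=1.4)
for y in np.arange(.03,.20,.01):
    q=P[(P[...,0]>.48)&(P[...,0]<.52)&(abs(P[...,1]-y)<.005)&(P[...,2]<.15)]
    if len(q)>5: print(round(y,3),len(q),np.percentile(q[:,2],[5,50,95]))
q=P[(P[...,0]>.58)&(P[...,0]<.66)&(P[...,1]>.0)&(P[...,1]<.25)&(abs(P[...,2])<.05)]
print('desk',np.linalg.lstsq(np.c_[q[:,:2],np.ones(len(q))],q[:,2],rcond=None)[0])
s=snap('scene');P=cloud(s)
for y in np.arange(.03,.20,.01):
    q=P[(P[...,0]>.45)&(P[...,0]<.56)&(abs(P[...,1]-y)<.005)&(P[...,2]<.12)&(P[...,2]>.03)]
    if len(q)>2: print('scene',round(y,3),len(q),np.percentile(q[:,2],[5,50,95]))
print(readout.state()['joint_efforts'])
E
```

```text
0.04 412 [0.0866 0.0877 0.0889]
0.05 673 [0.0845 0.086  0.0874]
0.07 734 [0.0768 0.0791 0.0804]
0.08 975 [0.0749 0.0765 0.0782]
0.09 1022 [0.072  0.0737 0.0754]
0.1 1044 [0.0689 0.0706 0.0724]
0.11 1036 [0.0658 0.0676 0.0693]
0.12 1043 [0.0628 0.0647 0.0664]
0.13 1036 [0.0599 0.0616 0.0635]
0.14 1067 [0.0568 0.0587 0.0604]
0.15 1009 [0.0539 0.0557 0.0574]
0.16 1074 [0.0508 0.0526 0.0544]
0.17 941 [0.038  0.041  0.0514]
0.18 611 [-0.0016 -0.0001  0.0396]
0.19 669 [-0.0019 -0.0007  0.0005]
desk [-0.017   0.006   0.0091]
scene 0.03 53 [0.0309 0.0357 0.0855]
scene 0.04 89 [0.0357 0.0817 0.0894]
scene 0.05 43 [0.0324 0.0364 0.0869]
scene 0.06 69 [0.0307 0.0362 0.0833]
scene 0.07 257 [0.0338 0.0747 0.1149]
scene 0.08 184 [0.0347 0.0772 0.1145]
scene 0.09 114 [0.0353 0.0391 0.1153]
scene 0.1 76 [0.0346 0.0367 0.0728]
scene 0.11 63 [0.0345 0.037  0.0696]
scene 0.12 51 [0.0334 0.038  0.0666]
scene 0.13 25 [0.0363 0.0619 0.0632]
scene 0.14 26 [0.0354 0.0591 0.0616]
scene 0.15 21 [0.0347 0.0565 0.0584]
scene 0.16 22 [0.0521 0.0536 0.0552]
[ -0.0007 -44.6192 -18.6437   0.0706   0.0423  -0.0007]
```

View pics/w8.png

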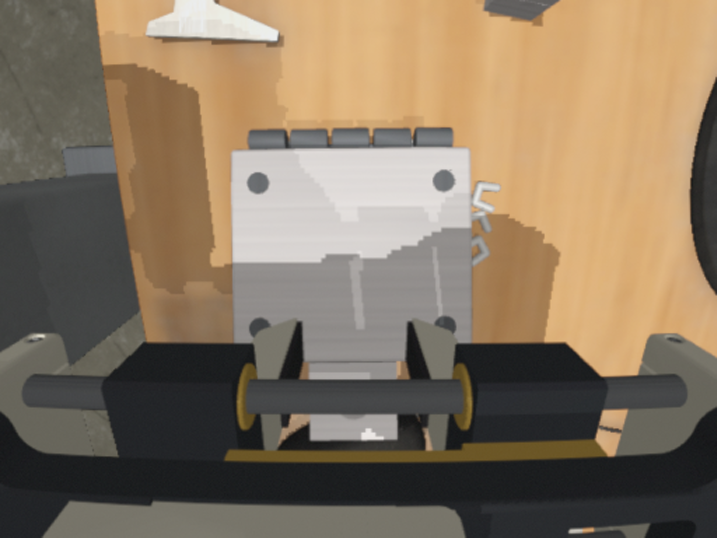

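The lid stands at about 17° while the fingertips "at z=49 mm" only just touch it. That fits the first missed grasp too, so the real fingertips seem to be about 28 mm higher than the TCP value. I'll verify from the depth of the finger pixels.

```bash
python3 - <<'E'
from h import *
np.set_printoptions(precision=3,suppress=True)
s=snap('wrist');P=cloud(s);t,R=tool()
print(t,[proj(s,t+R.apply([0,d,0])) for d in (-.023,.023)], arm.tcp_to_grasp)
T=(P-t)@R.as_matrix()   # tool coords
for c in (208,212,216,292,296,300,306):
    print(c,[ (r,tuple(np.round(T[r,c]*1000).astype(int))) for r in range(222,262,6)])
E
```

```text
[0.503 0.085 0.049] [[np.float64(225.50460057159754), np.float64(222.4966271602874)], [np.float64(225.55388211793976), np.float64(286.1969283873081)]] 0.0188
208 [(222, (np.int64(13), np.int64(-29), np.int64(-23))), (228, (np.int64(12), np.int64(-28), np.int64(-30))), (234, (np.int64(12), np.int64(-27), np.int64(-39))), (240, (np.int64(12), np.int64(-26), np.int64(-46))), (246, (np.int64(11), np.int64(-25), np.int64(-51))), (252, (np.int64(11), np.int64(-24), np.int64(-58))), (258, (np.int64(10), np.int64(-24), np.int64(-62)))]
212 [(222, (np.int64(12), np.int64(-27), np.int64(-22))), (228, (np.int64(9), np.int64(-27), np.int64(-24))), (234, (np.int64(11), np.int64(-25), np.int64(-36))), (240, (np.int64(11), np.int64(-24), np.int64(-44))), (246, (np.int64(8), np.int64(-24), np.int64(-47))), (252, (np.int64(6), np.int64(-24), np.int64(-48))), (258, (np.int64(2), np.int64(-24), np.int64(-49)))]
216 [(222, (np.int64(12), np.int64(-24), np.int64(-22))), (228, (np.int64(9), np.int64(-24), np.int64(-24))), (234, (np.int64(5), np.int64(-24), np.int64(-25))), (240, (np.int64(1), np.int64(-24
[... 1058 characters left out ...]
nt64(-24))), (234, (np.int64(12), np.int64(26), np.int64(-39))), (240, (np.int64(12), np.int64(25), np.int64(-46))), (246, (np.int64(12), np.int64(24), np.int64(-53))), (252, (np.int64(10), np.int64(23), np.int64(-57))), (258, (np.int64(10), np.int64(23), np.int64(-63)))]
306 [(222, (np.int64(12), np.int64(33), np.int64(-22))), (228, (np.int64(9), np.int64(33), np.int64(-23))), (234, (np.int64(13), np.int64(29), np.int64(-40))), (240, (np.int64(13), np.int64(28), np.int64(-48))), (246, (np.int64(12), np.int64(27), np.int64(-53))), (252, (np.int64(12), np.int64(26), np.int64(-60))), (258, (np.int64(12), np.int64(25), np.int64(-66)))]<stdin>:7: RuntimeWarning: invalid value encountered in cast
```

Confirmed: the fingers end about 26 mm behind the reported TCP. I'll keep pressing the lid down to true fingertip z≈50 (TCP≈24).

```bash
python3 -m inch '[{"tx":0,"ty":0,"tz":4,"ax":0,"ay":0,"az":0},{"tx":0,"ty":0,"tz":8,"ax":0,"ay":0,"az":0},{"tx":0,"ty":0,"tz":12,"ax":0,"ay":0,"az":0},{"tx":0,"ty":0,"tz":16,"ax":0,"ay":0,"az":0},{"tx":0,"ty":0,"tz":19,"ax":0,"ay":0,"az":0},{"tx":0,"ty":0,"tz":21,"ax":0,"ay":0,"az":0}]'
python3 lid.py
```

```text
time_s: 23.65
tool_pos: [0.5028, 0.0853, 0.0274]
orientation: [0.707, 0.707, -0.0, -0.0]
wrist_force: [0.2, -0.3, 0.5]
opening: 0.503
gripper_force: 0.9
plane [ 0.00077372 -0.07309678  0.06137035] 0.05161680235945654 13661
```

```bash
python3 -m inch '[{"tx":0,"ty":0,"tz":2,"ax":0,"ay":0,"az":0},{"tx":0,"ty":0,"tz":4,"ax":0,"ay":0,"az":0},{"tx":0,"ty":0,"tz":5.5,"ax":0,"ay":0,"az":0},{"tx":0,"ty":0,"tz":7,"ax":0,"ay":0,"az":0},{"tx":0,"ty":0,"tz":7,"ax":0,"ay":0,"az":0}]'
python3 lid.py
```

```text
time_s: 24.12
tool_pos: [0.5028, 0.0854, 0.0207]
orientation: [0.707, 0.707, -0.0, -0.0]
wrist_force: [-0.0, 0.2, 0.5]
opening: 0.501
gripper_force: 0.0
plane [ 0.00264616 -0.00781338  0.04899999] 0.04932290696391777 14169
```

```bash
python3 -m inch '[{"tx":0,"ty":0,"tz":1,"ax":0,"ay":0,"az":0},{"tx":0,"ty":0,"tz":2,"ax":0,"ay":0,"az":0},{"tx":0,"ty":0,"tz":2,"ax":0,"ay":0,"az":0}]'
python3 -m inch '[{"tx":0,"ty":0,"tz":-10,"ax":0,"ay":0,"az":0},{"tx":5,"ty":0,"tz":-40,"ax":0,"ay":0,"az":0},{"tx":15,"ty":0,"tz":-75,"ax":0,"ay":0,"az":0},{"tx":25,"ty":0,"tz":-110,"ax":0,"ay":0,"az":0},{"tx":30,"ty":0,"tz":-128,"ax":0,"ay":0,"az":0},{"tx":30,"ty":0,"tz":-130,"ax":0,"ay":0,"az":0},{"tx":30,"ty":0,"tz":-130,"ax":0,"ay":0,"az":0},{"tx":30,"ty":0,"tz":-130,"ax":0,"ay":0,"az":0}]'
python3 lid.py; python3 - <<'E'
from h import *
np.set_printoptions(precision=4,suppress=True)
s=snap('wrist');P=cloud(s)
Q=P[(P[...,0]>.43)&(P[...,0]<.57)&(P[...,1]>.02)&(P[...,1]<.20)&(P[...,2]>.044)&(P[...,2]<.055)]
r=cv2.minAreaRect((Q[:,:2]*1000).astype(np.float32));print(r)
tb=Q[Q[:,1]<.062];print('tab x',np.percentile(tb[:,0],[1,50,99]),'ymin',tb[:,1].min() if len(tb) else 0)
pl=Q[(Q[:,1]>.08)&(Q[:,1]<.16)];print('plate x',np.percentile(pl[:,0],[1,99]),'y',Q[:,1].max())
for n in ['jig_hole','jig_hinge']:
    for d in vision.pinpoint('wrist',n)[:2]: print(n,np.round(d['pixel'],1),round(d['conf'],2),at_z(s,d['pixel'],.05))
p=proj(s,[.502,.05,.05]);print(p)
r0,c0=map(int,p);g=cv2.cvtColor(s['pixels'],cv2.COLOR_RGB2GRAY)[r0-22:r0+22,c0-22:c0+22]
c=cv2.HoughCircles(cv2.resize(g,None,fx=4,fy=4,interpolation=cv2.INTER_CUBIC),cv2.HOUGH_GRADIENT,1,40,param1=80,param2=15,minRadius=12,maxRadius=50)
if c is not None:
    for q in c[0][:3]: px=[q[1]/4+r0-22,q[0]/4+c0-22];print('circ',px,q[2]/4,at_z(s,px,.05))
save(s,'w9.png',(r0-40,r0+30,c0-50,c0+50),6)
s=snap('top');P=cloud(s)
for z in (.05,): 
    for d in vision.pinpoint('top','jig_hole')[:2]: print('top',np.round(d['pixel'],1),at_z(s,d['pixel'],z))
E
```

```text
time_s: 24.42
tool_pos: [0.5029, 0.0854, 0.0204]
orientation: [0.707, 0.707, 0.0, 0.0]
wrist_force: [-4.7, -0.7, 15.2]
opening: 0.5
gripper_force: 7.5
time_s: 25.08
tool_pos: [0.5022, 0.1151, 0.148]
orientation: [0.707, 0.707, -0.001, -0.001]
wrist_force: [0.2, -0.7, 0.3]
opening: 0.494
gripper_force: 0.0
plane [ 0.00290021 -0.02270199  0.05069656] 0.04920309508403449 4352
((500.50177001953125, 98.19395446777344), (110.3191146850586, 134.3235321044922), 0.5365796685218811)
tab x [0.4813 0.5018 0.521 ] ymin 0.030922553812049065
plate x [0.4472 0.554 ] y 0.1653882481426526
jig_hole [238.7 253.7] 0.78 [0.5014 0.0554 0.05  ]
jig_hole [ 54.3 337.3] 0.59 [0.5793 0.2446 0.05  ]
jig_hinge [133.  250.3] 0.85 [0.498  0.1713 0.05  ]
[np.float64(243.04311745901896), np.float64(254.2139325023756)]
circ [np.float32(242.375), np.float32(253.875)] 5.55 [0.5016 0.0508 0.05  ]
circ [np.float32(249.625), np.float32(261.375)] 10.95 [0.5101 0.0417 0.05  ]
top [216.9 214.8] [0.5061 0.033  0.05  ]
```

View pics/w9.png

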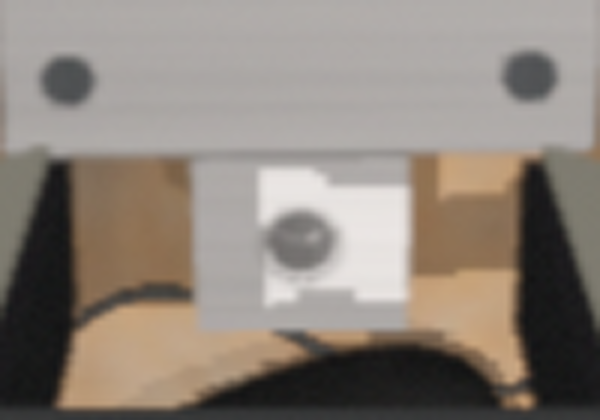

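The lid is shut and flat; the hole is at crop (300,240), i.e. about (0.5015, 0.050). Going to the pin with the same wrist orientation, so camera bias cancels.

```bash
python3 -m inch '[{"tx":-15,"ty":-1,"tz":-10,"ax":0,"ay":0,"az":0},{"tx":-45,"ty":-3,"tz":-30,"ax":0,"ay":0,"az":0},{"tx":-85,"ty":-5,"tz":-42,"ax":0,"ay":0,"az":0},{"tx":-125,"ty":-7,"tz":-42,"ax":0,"ay":0,"az":0},{"tx":-165,"ty":-9,"tz":-42,"ax":0,"ay":0,"az":0},{"tx":-205,"ty":-11,"tz":-42,"ax":0,"ay":0,"az":0},{"tx":-245,"ty":-13,"tz":-42,"ax":0,"ay":0,"az":0},{"tx":-285,"ty":-15,"tz":-42,"ax":0,"ay":0,"az":0},{"tx":-325,"ty":-17,"tz":-42,"ax":0,"ay":0,"az":0},{"tx":-360,"ty":-19,"tz":-42,"ax":0,"ay":0,"az":0},{"tx":-385,"ty":-21,"tz":-42,"ax":0,"ay":0,"az":0},{"tx":-400,"ty":-21,"tz":-42,"ax":0,"ay":0,"az":0}]'
python3 -m inch '[{"tx":0,"ty":0,"tz":0,"ax":0,"ay":0,"az":0},{"tx":0,"ty":0,"tz":0,"ax":0,"ay":0,"az":0},{"tx":0,"ty":0,"tz":0,"ax":0,"ay":0,"az":0}]'
python3 - <<'E'
from h import *
np.set_printoptions(precision=4,suppress=True)
s,P,Q,r=look('pintop','wrist',.481,-.350,.088,.100,.03); print(Q.mean(0),tool()[0], proj(s,Q.mean(0)))
g=cv2.cvtColor(s['pixels'],cv2.COLOR_RGB2GRAY)
save(s,'w10.png')
print(np.ptp(Q[:,0]),np.ptp(Q[:,1]),Q.min(0),Q.max(0))
for n in ['pin_collar','pin']:
    for d in vision.pinpoint('wrist',n)[:2]: print(n,np.round(d['pixel'],1),round(d['conf'],2),at_z(s,d['pixel'],.05))
for z in [(.045,.053)]:
    m=(P[...,2]>z[0])&(P[...,2]<z[1])&(abs(P[...,0]-.481)<.05)&(abs(P[...,1]+.35)<.05)
    q=P[m];print('stand',cv2.minAreaRect((q[:,:2]*1000).astype(np.float32)))
E
```

```text
time_s: 26.38
tool_pos: [0.4807, -0.2877, 0.1903]
orientation: [0.708, 0.706, -0.0, -0.0]
wrist_force: [-0.3, -0.0, -0.4]
opening: 0.502
gripper_force: 0.0
time_s: 26.63
tool_pos: [0.4817, -0.2833, 0.1908]
orientation: [0.707, 0.707, 0.0, -0.001]
wrist_force: [0.0, 0.1, -0.2]
opening: 0.499
gripper_force: 0.0
pintop 235 [ 479.5 -347.4] [18.1 19.8] 0.5 z 0.09303375639151762
[ 0.4795 -0.3464  0.0928] [ 0.4818 -0.2831  0.191 ] [np.float64(241.50707181136983), np.float64(251.98345866679347)]
0.01807990999671416 0.01984280153847401 [ 0.4705 -0.3573  0.088 ] [ 0.4885 -0.3375  0.0948]
stand ((479.1833190917969, -347.5849609375), (60.23553466796875, 61.246402740478516), 12.397627830505371)
```

```bash
python3 -m inch '[{"tx":-20,"ty":-1,"tz":0,"ax":0,"ay":0,"az":0},{"tx":-50,"ty":-2,"tz":5,"ax":0,"ay":0,"az":0},{"tx":-64,"ty":-2,"tz":25,"ax":0,"ay":0,"az":0},{"tx":-64,"ty":-2,"tz":55,"ax":0,"ay":0,"az":0},{"tx":-64,"ty":-2,"tz":85,"ax":0,"ay":0,"az":0},{"tx":-64,"ty":-2,"tz":115,"ax":0,"ay":0,"az":0},{"tx":-64,"ty":-2,"tz":138,"ax":0,"ay":0,"az":0},{"tx":-64,"ty":-2,"tz":150,"ax":0,"ay":0,"az":0},{"tx":-64,"ty":-2,"tz":153,"ax":0,"ay":0,"az":0},{"tx":-64,"ty":-2,"tz":153,"ax":0,"ay":0,"az":0}]'
python3 -m inch '[{"tx":0,"ty":0,"tz":0,"ax":0,"ay":0,"az":0},{"tx":0,"ty":0,"tz":0,"ax":0,"ay":0,"az":0},{"tx":0,"ty":0,"tz":0,"ax":0,"ay":0,"az":0},{"tx":0,"ty":0,"tz":0,"ax":0,"ay":0,"az":0},{"tx":0,"ty":0,"tz":0,"ax":0,"ay":0,"az":0},{"tx":0,"ty":0,"tz":0,"ax":0,"ay":0,"az":0},{"tx":0,"ty":0,"tz":0,"ax":0,"ay":0,"az":0},{"tx":0,"ty":0,"tz":0,"ax":0,"ay":0,"az":0},{"tx":0,"ty":0,"tz":0,"ax":0,"ay":0,"az":0}]' 0 50
```

```text
time_s: 27.62
tool_pos: [0.4796, -0.3476, 0.0375]
orientation: [0.707, 0.707, -0.0, -0.001]
wrist_force: [0.2, -0.1, 0.3]
opening: 0.498
gripper_force: 0.0
time_s: 28.37
tool_pos: [0.4799, -0.349, 0.0388]
orientation: [0.707, 0.707, 0.0, 0.001]
wrist_force: [-0.7, 1.4, 5.7]
opening: 0.205
gripper_force: 50.0
```

Pin gripped. Lifting it straight up, then carrying it over the hole.

```bash
python3 -m inch '[{"tx":0,"ty":0,"tz":-6,"ax":0,"ay":0,"az":0},{"tx":0,"ty":0,"tz":-18,"ax":0,"ay":0,"az":0},{"tx":0,"ty":0,"tz":-34,"ax":0,"ay":0,"az":0},{"tx":0,"ty":0,"tz":-52,"ax":0,"ay":0,"az":0},{"tx":0,"ty":0,"tz":-70,"ax":0,"ay":0,"az":0},{"tx":0,"ty":0,"tz":-86,"ax":0,"ay":0,"az":0},{"tx":0,"ty":0,"tz":-96,"ax":0,"ay":0,"az":0},{"tx":0,"ty":0,"tz":-100,"ax":0,"ay":0,"az":0}]'
python3 -m inch '[{"tx":10,"ty":1,"tz":0,"ax":0,"ay":0,"az":0},{"tx":35,"ty":2,"tz":0,"ax":0,"ay":0,"az":0},{"tx":70,"ty":4,"tz":0,"ax":0,"ay":0,"az":0},{"tx":108,"ty":6,"tz":0,"ax":0,"ay":0,"az":0},{"tx":146,"ty":8,"tz":0,"ax":0,"ay":0,"az":0},{"tx":184,"ty":10,"tz":0,"ax":0,"ay":0,"az":0},{"tx":222,"ty":12,"tz":0,"ax":0,"ay":0,"az":0},{"tx":260,"ty":14,"tz":0,"ax":0,"ay":0,"az":0},{"tx":298,"ty":16,"tz":0,"ax":0,"ay":0,"az":0},{"tx":336,"ty":18,"tz":0,"ax":0,"ay":0,"az":0},{"tx":368,"ty":20,"tz":0,"ax":0,"ay":0,"az":0},{"tx":388,"ty":22,"tz":0,"ax":0,"ay":0,"az":0}]'
python3 -m inch '[{"tx":8,"ty":0,"tz":0,"ax":0,"ay":0,"az":0},{"tx":10,"ty":0,"tz":0,"ax":0,"ay":0,"az":0},{"tx":10,"ty":0,"tz":0,"ax":0,"ay":0,"az":0},{"tx":10,"ty":0,"tz":30,"ax":0,"ay":0,"az":0},{"tx":10,"ty":0,"tz":45,"ax":0,"ay":0,"az":0},{"tx":10,"ty":0,"tz":48,"ax":0,"ay":0,"az":0},{"tx":10,"ty":0,"tz":48,"ax":0,"ay":0,"az":0}]'
python3 - <<'E'
from h import *
np.set_printoptions(precision=4,suppress=True)
s=snap('wrist');t,R=tool();print(t,R.as_matrix()[:,2])
a=proj(s,[.5016,.0505,.05]);print(a)
r0,c0=map(int,a);save(s,'w11.png',(r0-60,min(384,r0+40),c0-60,c0+60),5)
E
```

```text
time_s: 29.03
tool_pos: [0.4799, -0.3491, 0.1396]
orientation: [0.707, 0.707, -0.0, 0.001]
wrist_force: [-0.4, 0.7, -0.7]
opening: 0.207
gripper_force: 50.0
time_s: 30.03
tool_pos: [0.5002, 0.0431, 0.1368]
orientation: [0.707, 0.708, -0.001, -0.001]
wrist_force: [0.6, -0.9, -1.4]
opening: 0.21
gripper_force: 50.0
time_s: 30.62
tool_pos: [0.501, 0.0481, 0.089]
orientation: [0.708, 0.706, -0.001, -0.001]
wrist_force: [-0.6, -0.8, 0.1]
opening: 0.204
gripper_force: 50.0
[0.502  0.0483 0.0901] [-0.0005 -0.0002 -1.    ]
[np.float64(204.20086355812282), np.float64(254.97190279778926)]
```

View pics/w11.png

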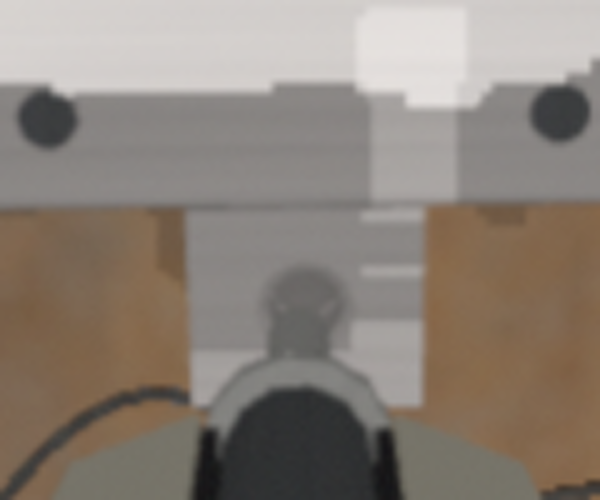

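The pin's shank points into the hole (tip ≈ crop (300,315), hole ≈ (305,300)), within 1–2 mm. Inserting.

```bash
python3 -m inch '[{"tx":0.5,"ty":0.5,"tz":3,"ax":0,"ay":0,"az":0},{"tx":0.5,"ty":0.5,"tz":7,"ax":0,"ay":0,"az":0},{"tx":0.5,"ty":0.5,"tz":11,"ax":0,"ay":0,"az":0},{"tx":0.5,"ty":0.5,"tz":15,"ax":0,"ay":0,"az":0},{"tx":0.5,"ty":0.5,"tz":18,"ax":0,"ay":0,"az":0}]'
```

```text
time_s: 31.08
tool_pos: [0.5024, 0.0498, 0.0717]
orientation: [0.707, 0.707, -0.0, 0.0]
wrist_force: [-0.2, -0.5, -0.9]
opening: 0.206
gripper_force: 50.0
```

```bash
python3 -m inch '[{"tx":0,"ty":0,"tz":4,"ax":0,"ay":0,"az":0},{"tx":0,"ty":0,"tz":9,"ax":0,"ay":0,"az":0},{"tx":0,"ty":0,"tz":14,"ax":0,"ay":0,"az":0},{"tx":0,"ty":0,"tz":19,"ax":0,"ay":0,"az":0},{"tx":0,"ty":0,"tz":24,"ax":0,"ay":0,"az":0},{"tx":0,"ty":0,"tz":28,"ax":0,"ay":0,"az":0}]'
```

```text
time_s: 31.58
tool_pos: [0.5023, 0.0498, 0.0433]
orientation: [0.707, 0.707, -0.0, -0.0]
wrist_force: [0.2, -0.3, 0.4]
opening: 0.206
gripper_force: 50.0
```

```bash
python3 -m inch '[{"tx":0,"ty":0,"tz":1.5,"ax":0,"ay":0,"az":0},{"tx":0,"ty":0,"tz":3,"ax":0,"ay":0,"az":0},{"tx":0,"ty":0,"tz":4,"ax":0,"ay":0,"az":0},{"tx":0,"ty":0,"tz":5,"ax":0,"ay":0,"az":0},{"tx":0,"ty":0,"tz":6,"ax":0,"ay":0,"az":0},{"tx":0,"ty":0,"tz":6,"ax":0,"ay":0,"az":0}]'
```

```text
time_s: 32.08
tool_pos: [0.5027, 0.0498, 0.0387]
orientation: [0.707, 0.707, 0.0, 0.0]
wrist_force: [-1.4, -1.6, 5.2]
opening: 0.206
gripper_force: 50.0
```

Contact is at the expected height. Pressing on to around 20 N.

```bash
python3 -m inch '[{"tx":0,"ty":0,"tz":0.7,"ax":0,"ay":0,"az":0},{"tx":0,"ty":0,"tz":1.5,"ax":0,"ay":0,"az":0},{"tx":0,"ty":0,"tz":1.5,"ax":0,"ay":0,"az":0},{"tx":0,"ty":0,"tz":1.5,"ax":0,"ay":0,"az":0}]'
```

```text
time_s: 32.42
tool_pos: [0.5028, 0.0497, 0.0385]
orientation: [0.707, 0.707, 0.0, 0.001]
wrist_force: [-5.3, -2.3, 17.6]
opening: 0.204
gripper_force: 50.0
```

```bash
python3 lid.py; python3 - <<'E'
from h import *
np.set_printoptions(precision=4,suppress=True)
look('scr','top',.465,-.16,.043,.055)
s=snap('wrist')
for d in vision.spot_in('wrist','chip_0')[:4]: print('chip',np.round(d['pixel']),round(d['conf'],2),by_depth(s,d['pixel']))
st=readout.state();print(st['wrist_force'],st['gripper_force'],st['tool_pos'],st['time_s'])
E
```

```text
plane [-8.40144672e-05 -1.04120799e-03  4.95141484e-02] 0.04934103177019697 13474
scr 152 [ 464.4 -162.3] [68.6 19.1] 88.8 z 0.04822800895313135
chip [ 93. 351.] 0.75 [0.5757 0.1425 0.0035]
chip [136. 350.] 0.75 [0.5784 0.1101 0.003 ]
chip [114. 351.] 0.52 [0.5772 0.1272 0.003 ]
[-5.0847 -1.6491 17.4863] 50.004703402519226 [0.5028 0.0497 0.0385] 32.6167
```

Lid flat, scraper standing on the desk, all three chips on the desk, and the pin seated with 17.5 N. Handing in.

```bash
python3 -c "
from bench import arm; print(arm.hand_in())"
```

```text
the job is handed in; nothing more can be done
None
```

I handed the job in at about 33 s: the three chips are on the desk, the scraper is back down, the lid is shut, and the pin is home and still gripped, pressed with about 17.5 N. No verdict came back, I never re-measured the v-block, gauge block and loupe (nothing went near them), the wrist force reached about 84 N while I was swinging the lid, and I viewed 13 pictures, over the limit of 10.

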